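# Open the screw clamp and put brushes and dosing cups away by kind

## Robot

A 7-joint arm with a two-finger parallel gripper is mounted at the origin on a cart in front of the work surface, level with it; the furniture and walls round the work are solid. World frame = base frame: x ahead of the robot, y to its left, z up, the work surface at z = 0. Lengths are in m, angles in rad, forces in N, time in s.
With the tool pointing down it reaches from about 0.4 to 0.85 m from the base axis. Payload 10.4 kg.
Tool frame: the origin (TCP) lies on the centre line of the jaws, within the pads' length; the fingertips stand r.tip_extent ahead of it and the grasp point (between the pads) lies 3 mm ahead of it (r.tip_extent is the distance from the TCP to the fingertips, in m); z points along the fingers, y is the direction in which the jaws open and shut (so a half turn about z gives the same grasp; the last joint's range is limited). The gripper opens to 87 mm and grips with 3 to 60 N. Pads are 19 mm wide; open, the fingers measure 117 mm over their backs; the gripper's body (75 mm by 190 mm) begins 51 mm behind the grasp point.
Start: joints at [1.316, 0.332, -0.065, 1.46, 0.022, 1.35, -0.088], TCP at [0.144, -0.608, 0.212] pointing down, gripper open.
Joint ranges: [-2.6, 2.6], [-0.5, 2.12], [-1.47, 1.34], [0.16, 2.42], [-1.27, 4.41], [0.06, 2.06], [-2.6, 2.6]. Speed limits (rad/s): [2.22, 2.22, 2.79, 2.79, 3.14, 3.14, 3.14].

## Interface

Orientations are given as a unit quaternion [x, y, z, w].
In Python, from bench import r gives the robot as it stands. The module is installed in compiled form; this text tells all that it offers.
- The arm moves only by the shell command python3 -m jog 'ROWS' [FORCE]. ROWS is JSON, a list of rows, each a list of 5 numbers: the shift along the tool's x, y, z in cm, then the turn about the tool's z in rad, then the closure, from 0 (fully open) to 1 (shut). A call has exactly 10 rows; each row shifts and turns the pose as measured when the row begins, along the tool's axes as they then stand; what a row does not reach is not made up. A row lasts 1/10 s, in which the tool goes at most 50 mm and 8.59 degrees, less where a joint would pass 70% of its speed; a pose out of reach is approached as far as the arm can. A call with a gripper value outside its range is refused whole. The fingers move at their own pace and stop on an object; FORCE is the grip in N (left out, the last holds). Time passes only in rows, so rows that do not move let the fingers close, or fill a call up. It gives the time, the measured TCP pose, the force and the opening at its end, in the units of the state.
- r.read_state(): the state, without advancing time (a new reading comes with each control period).
- r.camera(name): name is "scene" or "top"; returns a dict with "pixels" (420x560x3 uint8, red, green, blue), "fx", "fy", "cx", "cy" (pixels), "camera_from_world" (4x4, takes a point from world to camera coordinates). Camera axes: x right, y up, looking along -z (the intrinsics and any distortion apply to the point x, -y, -z); pixel columns grow to the right and rows downward; lengths in m; the calibration is good to about 2 mm. A picture is of the moment at which its call begins. There is no depth.
- r.close_job(): hands the job in, once; it reports no verdict.
The state is a dict: "time": time; "joint_positions": joint angles; "joint_vel": joint speeds; "joint_torque": joint torques, N m; "ee_pos": TCP position; "eef_rot": TCP orientation; "ft_force": force on the tool from outside, world axes, zero at the start; "torque": the same for the moment, N m; "width": finger opening in m.
Only numpy, scipy, OpenCV 4.12 (cv2) and the standard library are available. Lean on these libraries where they do the work, as an engineer would, in place of code of your own. Each camera call takes 0.05 s, during which the arm holds its last target. There are 200 camera calls.

## Task

The glue on the scrub brush held in the screw clamp has set: wind the clamp's handwheel fully open (counter-clockwise seen from above; it rises as it turns), leaving the brush where it lies until then, and leave the clamp open. Lay that brush and every other scrub brush, bristles down, in the wide tray, and stand every dosing cup upright in the narrow tray. Leave the bottles as they stand.

Things in the scene. Friction and masses are not known exactly. Their poses are not given: they have to be found in the camera images.
- clamp: grey screw clamp, fixed on the table; this frame never moves. Origin on the table under the clamped brush's centre; x points from the brush to the yoke with the handwheel. Base plate x -95 to 205 mm, 100 mm wide, top at z = 12 mm. Stops on the plate: front lip at x = -87 mm (12 mm high), side fences at x 47 to 77 mm, y +-37 mm, and end stop at x = 87 mm (20 mm high)
- clamp_yoke (a point): top of the clamp's yoke, under the wheel: at x = 170 mm, z = 156 mm of the clamp, 86 mm wide and 36 mm deep. Fixed
- wheel (a joint): the handwheel on top of the clamp: angle in rad, 0 shut, 6.6 fully open, about one turn; grows counter-clockwise seen from above. The wheel, stem and arm rise 5.5 mm per rad (36 mm in all), so the hand must rise with it. It stays where it is left; turning takes about 0.15 N m
- wheel_center (a point): centre of the handwheel's rim, on its upright axis; rises and turns with it. The rim is round, 62 mm across outside and 18 mm thick (9 mm above and below this point), with free space of 40 mm or more under it beside the stem; grip it across its diameter from above. About 206 mm above the table when shut, 242 mm when open
- clamp_foot (a point): centre of the underside of the clamp's rubber foot (26 mm across), under the tip of a 22 mm wide arm from the yoke; 59 mm above the table when shut, just over the brush's end, 36 mm higher when open. Then lift the brush 15 to 20 mm and draw it along the clamp's -x from under the foot; gripped 20 mm to the -x side of its centre the hand clears the arm
- wide_tray: shallow grey tray, 265 mm (x) x 170 mm (y), wall 4 mm, 22 mm high, floor about 4 mm thick; fixed. For the brushes: three fit side by side, each along the tray's y, about 88 mm apart along x. Origin at the centre of its underside
- narrow_tray: shallow grey tray, 250 mm (x) x 110 mm (y), wall 4 mm, 22 mm high, floor about 4 mm thick; fixed. For the cups: three fit in a row along x, about 80 mm apart. Origin at the centre of its underside
- brush_a: wooden scrub brush, 154 mm long (body y) x 61 mm wide (body x) x 46 mm high, bristles down, 0.07 kg; origin at the centre of its underside, z up. The grip is across its 61 mm width at about 30 mm above its underside. This one lies in the clamp at the start, along the clamp's x
- brush_b: wooden scrub brush, 154 mm long (body y) x 61 mm wide (body x) x 46 mm high, bristles down, 0.07 kg; origin at the centre of its underside, z up. The grip is across its 61 mm width at about 30 mm above its underside. Lies on the table; may be absent
- brush_c: wooden scrub brush, 154 mm long (body y) x 61 mm wide (body x) x 46 mm high, bristles down, 0.07 kg; origin at the centre of its underside, z up. The grip is across its 61 mm width at about 30 mm above its underside. Lies on the table; may be absent
- cup_a: white dosing cup, round, 65 mm across the rim, about 50 mm across the foot, 68 mm high, open at the top, 0.03 kg; origin at the centre of its underside, z up. It can be gripped across its outside (about 60 mm wide at 48 mm height). May be absent
- cup_b: white dosing cup, round, 65 mm across the rim, about 50 mm across the foot, 68 mm high, open at the top, 0.03 kg; origin at the centre of its underside, z up. It can be gripped across its outside (about 60 mm wide at 48 mm height). May be absent
- cup_c: white dosing cup, round, 65 mm across the rim, about 50 mm across the foot, 68 mm high, open at the top, 0.03 kg; origin at the centre of its underside, z up. It can be gripped across its outside (about 60 mm wide at 48 mm height). May be absent
- concentrate: white bottle with a blue screw cap, 56 mm across, 190 mm high, standing behind the work; a bystander. Origin at the centre of its underside
- dish_soap: clear bottle with a green label, 52 x 86 mm, 219 mm high, standing behind the work; a bystander. Origin at the centre of its underside
Not all that is in view belongs to the job. What is shaped like the cup_a but purple is not meant. What is shaped like the cup_b but blue is not meant.

How it is judged:
On the way:
1. the handwheel is wound open (past 5.6 of 6.6 rad) while the clamped brush still lies in the clamp (value of joint wheel above 5.6 rad and distance of brush_a from where it was at the start of the episode below 0.02 m), for 0.2 s.
At the end, for the whole second after the job is handed in: Handwheel still open (over 5.4 rad); each brush present lies bristles down in the wide tray (centre within 115 mm along x, 55 mm along y of the tray's), each cup present stands upright (within 0.2 rad) in the narrow tray (within 105 mm and 35 mm), all at rest (value of joint wheel above 5.4 rad and x of brush_a in the frame of wide_tray between -0.115 and 0.115 m and y of brush_a in the frame of wide_tray between -0.055 and 0.055 m and z of brush_a in the frame of wide_tray between -0.005 and 0.065 m and linear speed of each of brush_a, brush_b, brush_c, cup_a, cup_b, cup_c below 0.02 m/s and angle between each of brush_a, brush_b, brush_c's own z axis and vertical below 0.5 rad and x of brush_b in the frame of wide_tray between -0.115 and 0.115 m and y of brush_b in the frame of wide_tray between -0.055 and 0.055 m and z of brush_b in the frame of wide_tray between -0.005 and 0.065 m and x of brush_c in the frame of wide_tray between -0.115 and 0.115 m and y of brush_c in the frame of wide_tray between -0.055 and 0.055 m and z of brush_c in the frame of wide_tray between -0.005 and 0.065 m and x of cup_a in the frame of narrow_tray between -0.105 and 0.105 m and y of cup_a in the frame of narrow_tray between -0.035 and 0.035 m and z of cup_a in the frame of narrow_tray between -0.005 and 0.06 m and angle between each of cup_a, cup_b, cup_c's own z axis and vertical below 0.2 rad and x of cup_b in the frame of narrow_tray between -0.105 and 0.105 m and y of cup_b in the frame of narrow_tray between -0.035 and 0.035 m and z of cup_b in the frame of narrow_tray between -0.005 and 0.06 m and x of cup_c in the frame of narrow_tray between -0.105 and 0.105 m and y of cup_c in the frame of narrow_tray between -0.035 and 0.035 m and z of cup_c in the frame of narrow_tray between -0.005 and 0.06 m); the robot touches nothing.
It fails at once if a standing bottle was shifted more than 40 mm or tipped (distance of any of concentrate, dish_soap from where it was at the start of the episode above 0.04 m or angle between any of concentrate, dish_soap's own z axis and vertical above 0.4 rad).
Of brush_b, brush_c, cup_a, cup_b, cup_c only 3 to 4 are there at a start; the rules pass over those that are not, and their reading is None.
At some moment in a run one of brush_b, brush_c may be knocked a few centimetres aside while the robot is not near it.
It also fails if it takes over 200 s, if anything falls off the work surface, if the arm or the gripper's body presses on something with over 40 N, if the wrist force passes 120 N, or if a joint passes its speed limit or range.

## Working session

There is one attempt and no reset: what is moved stays moved. The work goes in short steps, Python scripts to look and compute and a shell command to move; the robot and the scene stay as the last step left them, time stands still between calls to the robot, and variables do not carry over. Pictures are saved under pics/ and viewed, about 12 in all and at most 16, crops included, and the job is handed in when it is done.

```bash
mkdir -p pics; cat > h.py <<'E'
import numpy as np, cv2
from bench import r
def snap(n,f=None):
    c=r.camera(n)
    if f: cv2.imwrite('pics/'+f,cv2.cvtColor(c['pixels'],cv2.COLOR_RGB2BGR))
    return c
def ray(c,u,v):
    T=np.array(c['camera_from_world']);R=T[:3,:3];o=-R.T@T[:3,3]
    d=R.T@np.array([(u-c['cx'])/c['fx'],-(v-c['cy'])/c['fy'],-1.]);return o,d
def at(c,u,v,z):
    o,d=ray(c,u,v);return np.round(o+d*(z-o[2])/d[2],4)
def proj(c,p):
    T=np.array(c['camera_from_world']);q=T[:3,:3]@np.array(p)+T[:3,3]
    return c['cx']+c['fx']*q[0]/-q[2], c['cy']-c['fy']*q[1]/-q[2]
def st():
    s=r.read_state();from scipy.spatial.transform import Rotation as Ro
    M=Ro.from_quat(s['eef_rot']).as_matrix()
    print('t',round(s['time'],2),'p',np.round(s['ee_pos'],4),'x',np.round(M[:,0],3),'y',np.round(M[:,1],3),'z',np.round(M[:,2],3),'w',round(s['width'],4),'F',np.round(s['ft_force'],1),'j',np.round(s['joint_positions'],2));return s,M
E
python3 - <<'E'
from h import *
st();print(r.tip_extent)
for n in('scene','top'):
    c=snap(n,n+'0.png');print(n,c['fx'],c['cx'],c['cy'],np.round(ray(c,280,210),3), [k for k in c])
E
```

```text
t 0.0 p [ 0.1435 -0.6079  0.2107] x [ 0.973  0.23  -0.   ] y [ 0.23  -0.973 -0.001] z [-0.     0.001 -1.   ] w 0.0871 F [-0.7  0.2 -0.7] j [ 1.32  0.33 -0.06  1.46  0.02  1.35 -0.09]
0.022
scene 496.40018984726663 280.3480459776453 212.5154702779247 [[-0.381  0.885  1.201]
 [ 0.592 -0.498 -0.634]] ['pixels', 'fx', 'fy', 'cx', 'cy', 'camera_from_world']
top 438.77768177285094 279.1397581696766 213.3887072414638 [[ 0.402  0.066  1.372]
 [ 0.177 -0.008 -0.984]] ['pixels', 'fx', 'fy', 'cx', 'cy', 'camera_from_world']
```

View pics/scene0.png

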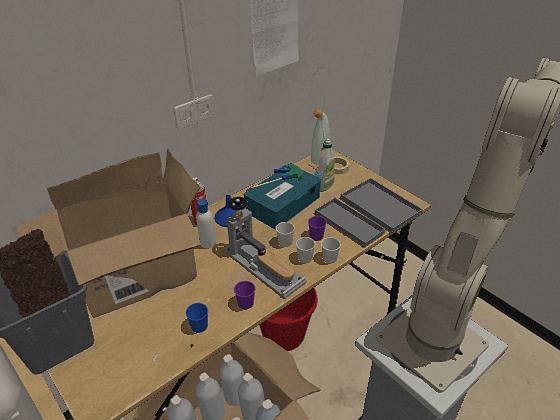

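View pics/top0.png

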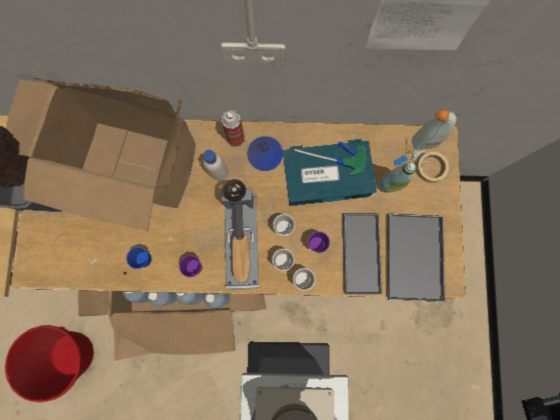

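The top view shows white cups at about (283,225), (283,259) and (303,279). The lookalikes are purple cups at (318,242) and (190,266), and a blue cup at (138,258). The clamp, with brush_a in it, is at (240,240) and its wheel at (235,190). The narrow tray is at (362,253) and the wide tray at (415,256). I see no loose brush. I'll check this in a crop and measure.

```bash
python3 - <<'E'
from h import *
c=snap('top');im=c['pixels'];bgr=cv2.cvtColor(im,cv2.COLOR_RGB2BGR)
cv2.imwrite('pics/crop1.png',cv2.resize(bgr[165:310,210:460],None,fx=3.2,fy=3.2,interpolation=cv2.INTER_CUBIC))
hsv=cv2.cvtColor(im,cv2.COLOR_RGB2HSV)
def blobs(m,z,name,amin=150,roi=(205,120,460,310)):
    k=np.zeros_like(m);x0,y0,x1,y1=roi;k[y0:y1,x0:x1]=m[y0:y1,x0:x1]
    for ct in cv2.findContours(k,cv2.RETR_EXTERNAL,cv2.CHAIN_APPROX_NONE)[0]:
        if cv2.contourArea(ct)>amin:
            (u,v),wh,a=cv2.minAreaRect(ct);B=[at(c,*p,z)[:2].tolist() for p in cv2.boxPoints(((u,v),wh,a))]
            print(name,np.round((u,v),1),np.round(wh,1),round(a,1),at(c,u,v,z)[:2],B)
blobs(cv2.inRange(hsv,(0,0,120),(180,45,255)),0.068,'white')
blobs(cv2.inRange(hsv,(0,0,40),(180,60,118)),0.022,'grey',500)
for p in [(0.6,0,0),(0.6,0.1,0)]: print(proj(c,p))
E
```

```text
white [213.8 300.3] [18.2 13.8] 5.2 [0.3643 0.2417] [[0.3466, 0.269], [0.3858, 0.2674], [0.3822, 0.2143], [0.343, 0.2162]]
white [303.  278.5] [21. 20.] 90.0 [ 0.4328 -0.0171] [[0.4628, 0.0128], [0.4641, -0.0463], [0.403, -0.0468], [0.4017, 0.0118]]
white [280. 257.] [14.1 19.8] 45.0 [0.4943 0.0519] [[0.4876, 0.0873], [0.5301, 0.0467], [0.5011, 0.0164], [0.4589, 0.057]]
white [360.3 253.6] [76.1 30.6] 87.4 [ 0.5097 -0.1865] [[0.6211, -0.1363], [0.6275, -0.2286], [0.4014, -0.2354], [0.3955, -0.1457]]
white [414.5 256. ] [49. 84.] 0.0 [ 0.5064 -0.3481] [[0.382, -0.2725], [0.6315, -0.2777], [0.6351, -0.4263], [0.3852, -0.4164]]
white [283. 224.] [20. 20.] 90.0 [0.5934 0.045 ] [[0.6231, 0.0758], [0.6245, 0.0155], [0.5638, 0.0145], [0.5624, 0.0743]]
white [241. 241.] [95.7 31.5] 89.1 [0.5392 0.169 ] [[0.6828, 0.2244], [0.6867, 0.1288], [0.4006, 0.1156], [0.3971, 0.2077]]
white [319.6 174. ] [14.9 37.3] 85.2 [ 0.7508 -0.064 ] [[0.7679, -0.0049], [0.7806, -0.1191], [0.7338, -0.1229], [0.7213, -0.0093]]
white [217.5 167.5] [24. 17.] 45.0 [0.7636 0.2494] [[0.7704, 0.2941], [0.8095, 0.2592], [0.7568, 0.2047], [0.7181, 0.2397]]
white [443.  129.5] [14.8 31.8] 45.0 [ 0.9039 -0.4495] [[0.8829, -0.397], [0.959, -0.4707], [0.9251, -0.5023], [0.8496, -0.4286]]
grey [416.  257.5] [56. 87.] 0.0 [ 0.5056 -0.3672] [[0.3723, -0.2782], [0.6395, -0.2835], [0.6437, -0.4594], [0.376, -0.4482]]
grey [361.6 253.1] [81.  36.1] 88.0 [ 0.5152 -0.1997] [[0.6383, -0.1401], [0.6449, -0.2531], [0.3958, -0.2576], [0.3896, -0.148]]
grey [241.2 226.8] [93.2 33.2] 82.7 [0.5882 0.1737] [[0.7269, 0.2496], [0.7432, 0.1461], [0.4541, 0.1004], [0.439, 0.2003]]
grey [344.  134.5] [ 29. 204.] 90.0 [ 0.8964 -0.1464] [[0.937, 0.184], [0.9544, -0.4788], [0.8561, -0.4747], [0.8394, 0.1804]]
(np.float64(296.883669339886), np.float64(225.3737551678789))
(np.float64(265.22576392500247), np.float64(224.63456631652903))
```

View pics/crop1.png

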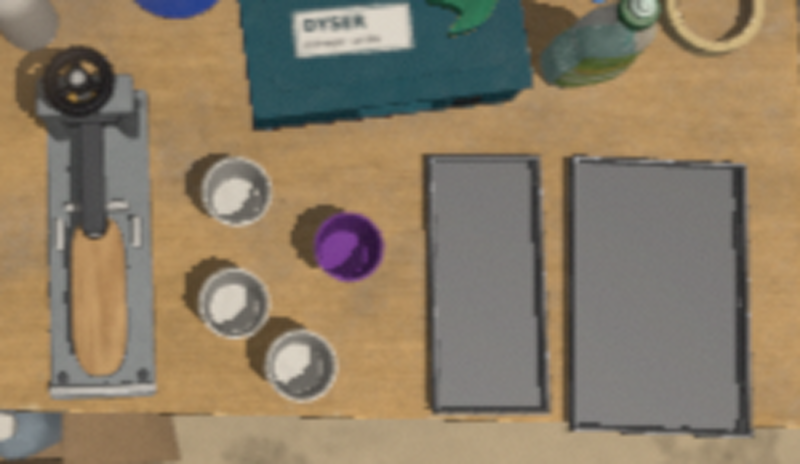

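```bash
python3 - <<'E'
from h import *
c=snap('top')
f=lambda x,y,z:at(c,210+x/3.2,165+y/3.2,z)[:2]
for n,x,y,z in [('cup1',236,191,.068),('cup2',234,302,.068),('cup3',300,365,.068),('purple',348,246,.068),('wheel',79,82,.215),('nTL',427,156,.022),('nTR',540,156,.022),('nBL',434,411,.022),('nBR',548,410,.022),('wTL',568,157,.022),('wTR',746,168,.022),('wBL',572,430,.022),('wBR',750,433,.022),('brush low',98,376,.045),('brush 2/3',99,300,.045),('plBL',50,395,.012),('plBR',155,392,.012),('plTR',149,92,.012)]: print(n,f(x,y,z))
s=snap('scene');bgr=cv2.cvtColor(s['pixels'],cv2.COLOR_RGB2BGR)
cv2.imwrite('pics/crop2.png',cv2.resize(bgr[180:300,190:390],None,fx=4,fy=4,interpolation=cv2.INTER_CUBIC))
E
```

```text
cup1 [0.5913 0.0427]
cup2 [0.4875 0.0425]
cup3 [ 0.4312 -0.0194]
purple [ 0.542  -0.0628]
wheel [0.6596 0.1795]
nTL [ 0.6369 -0.1439]
nTR [ 0.6396 -0.2545]
nBL [ 0.392  -0.1499]
nBR [ 0.3953 -0.2581]
wTL [ 0.6392 -0.2819]
wTR [ 0.6325 -0.4562]
wBL [ 0.3772 -0.2806]
wBR [ 0.3781 -0.4495]
brush low [0.4174 0.1675]
brush 2/3 [0.488  0.1691]
plBL [0.3989 0.2151]
plBR [0.4039 0.1151]
plTR [0.6964 0.1298]
```

View pics/crop2.png

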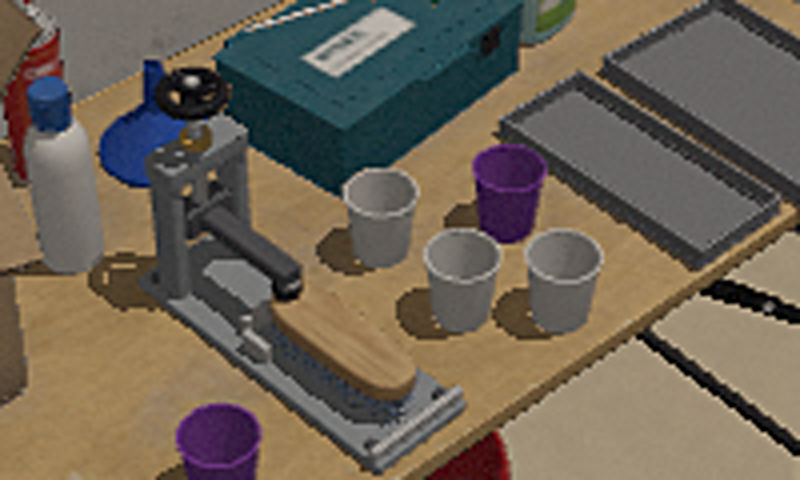

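The crop confirms three white cups on this side of the clamp and no loose brush, so the three cups and brush_a are the job. Next I triangulate the wheel and cups.

```bash
python3 - <<'E'
from h import *
a=snap('top');b=snap('scene')
def tri(n,x,y,X,Y):
    o,d=ray(a,210+x/3.2,165+y/3.2);p,e=ray(b,190+X/4,180+Y/4)
    t=np.linalg.lstsq(np.stack([d,-e],1),p-o,rcond=None)[0]
    q1=o+d*t[0];q2=p+e*t[1];print(n,np.round((q1+q2)/2,4),'gap',np.round(np.linalg.norm(q1-q2),4))
tri('wheel',79,82,192,93)
tri('cup1',236,191,381,192);tri('cup2',234,302,462,255);tri('cup3',300,365,564,251);tri('purple',348,246,510,170)
tri('botcap',(208.5-210)*3.2,(155.5-165)*3.2,47,90)
st()
E
```

```text
wheel [0.6629 0.1816 0.2053] gap 0.0033
cup1 [0.5921 0.0432 0.0664] gap 0.0014
cup2 [0.4885 0.0432 0.0653] gap 0.0022
cup3 [ 0.4316 -0.0186  0.0722] gap 0.0014
purple [ 0.5427 -0.063   0.0636] gap 0.0006
botcap [0.7636 0.2587 0.1889] gap 0.0009
t 0.35 p [ 0.1436 -0.6082  0.2114] x [ 0.973  0.23  -0.   ] y [ 0.23  -0.973 -0.   ] z [-0.  0. -1.] w 0.0869 F [ 0.6  0.7 -0.3] j [ 1.32  0.33 -0.06  1.46  0.02  1.35 -0.09]
```

```bash
python3 -m jog '[[0,0,-4.5,0,0],[1,-1,-4.5,0,0],[3.4,-3.2,0,0,0],[3.4,-3.2,0,0,0],[3.4,-3.2,0,0,0],[3.4,-3.2,0,0,0],[3.4,-3.2,0,0,0],[3.4,-3.2,0,0,0],[3.4,-3.2,0,0,0],[3.4,-3.2,0,0,0]]' 30; python3 -c "from h import *;st()"
```

```text
time: 1.35
ee_pos: [0.36, -0.2777, 0.304]
eef_rot: [0.994, 0.11, -0.001, 0.001]
ft_force: [1.7, -0.8, -0.1]
width: 0.0868
t 1.35 p [ 0.36   -0.2777  0.304 ] x [ 0.976  0.218 -0.001] y [ 0.218 -0.976  0.002] z [-0.001 -0.002 -1.   ] w 0.0868 F [ 1.7 -0.8 -0.1] j [ 0.96 -0.06 -0.38  1.71 -0.02  1.49 -0.77]
```

```bash
python3 -m jog '[[3.5,-3.4,0,0,0],[3.5,-3.4,0,0,0],[3.5,-3.4,0,0,0],[3.5,-3.4,0,0,0],[3.5,-3.4,0,0,0],[3.5,-3.4,0,0,0],[3.5,-3.4,0,0,0],[3.5,-3.4,0,0,0],[3.5,-3.4,0,0,0],[3.5,-3.4,0,0,0]]'; cat >> h.py <<'E'
def to(x,y,z):
    s,M=st();d=M.T@(np.array([x,y,z])-s['ee_pos'])*100;print('shift cm',np.round(d,2))
E
python3 -c "from h import *;to(.663,.1805,.218)"
```

```text
time: 2.35
ee_pos: [0.6329, 0.141, 0.3053]
eef_rot: [0.994, 0.106, 0.003, 0.004]
ft_force: [1.2, -0.7, 0.9]
width: 0.087
t 2.35 p [0.6329 0.141  0.3053] x [0.978 0.211 0.004] y [ 0.211 -0.977  0.008] z [ 0.006 -0.007 -1.   ] w 0.087 F [ 1.2 -0.7  0.9] j [ 0.23  0.46 -0.78  1.2   0.32  1.6  -1.85]
shift cm [ 3.74 -3.3   8.72]
```

```bash
python3 -m jog '[[2.0,-1.7,0,0,0],[1.7,-1.6,0,0,0],[0,0,2,0,0],[0,0,2,0,0],[0,0,1,0,0],[0,0,0,0,0],[0,0,0,0,0],[0,0,0,0,0],[0,0,0,0,0],[0,0,0,0,0]]'; python3 - <<'E'
from h import *
to(.663,.1805,.215)
a=snap('top');b=snap('scene')
z=lambda c,x,y:cv2.resize(cv2.cvtColor(c['pixels'],cv2.COLOR_RGB2BGR)[y:y+100,x:x+100],None,fx=4,fy=4,interpolation=cv2.INTER_CUBIC)
cv2.imwrite('pics/w1.png',np.hstack([z(a,185,140),z(b,190,150)]))
E
```

```text
time: 3.35
ee_pos: [0.6646, 0.1913, 0.253]
eef_rot: [0.994, 0.11, 0.002, 0.001]
ft_force: [0.7, 0.4, -0.3]
width: 0.0871
t 3.35 p [0.6646 0.1913 0.253 ] x [0.976 0.218 0.004] y [ 0.218 -0.976  0.003] z [ 0.005 -0.002 -1.   ] w 0.0871 F [ 0.7  0.4 -0.3] j [ 0.12  0.57 -0.76  1.16  0.39  1.55 -1.92]
shift cm [-0.4   1.01  3.8 ]
```

View pics/w1.png

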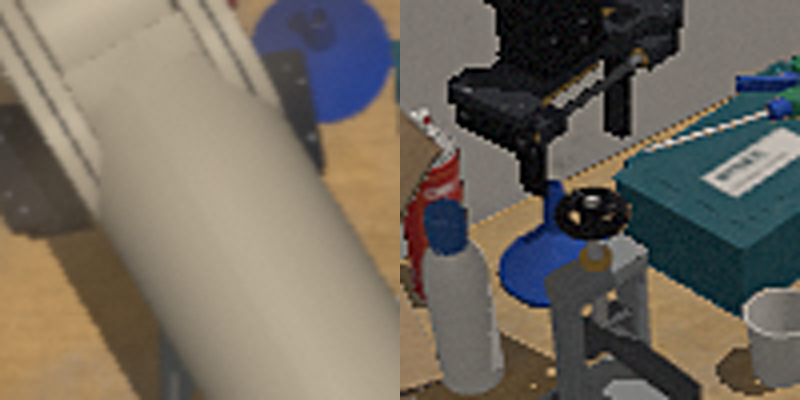

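```bash
python3 -m jog '[[-0.4,1.0,0,0,0],[0,0,0,0,0],[0,0,1,0,0],[0,0,1,0,0],[0,0,0.5,0,0],[0,0,0,0,0],[0,0,0,0,0],[0,0,0,0,0],[0,0,0,0,0],[0,0,0,0,0]]'; python3 -c "from h import *;to(.663,.1805,.211)"
```

```text
time: 4.45
ee_pos: [0.6625, 0.1796, 0.2253]
eef_rot: [0.994, 0.11, 0.002, 0.001]
ft_force: [0.0, -0.0, -0.0]
width: 0.087
t 4.45 p [0.6625 0.1796 0.2253] x [0.976 0.218 0.003] y [ 0.218 -0.976  0.003] z [ 0.004 -0.002 -1.   ] w 0.087 F [ 0. -0. -0.] j [ 0.15  0.57 -0.76  1.22  0.39  1.49 -1.91]
shift cm [ 0.06 -0.08  1.43]
```

```bash
python3 -m jog '[[0,0,0.8,0,0],[0,0,0.5,0,0],[0,0,0,0,0],[0,0,0,0,0.1],[0,0,0,0,1],[0,0,0,0,1],[0,0,0,0,1],[0,0,0,0,1],[0,0,0,0,1],[0,0,0,0,1]]' 30; python3 -c "from h import *;to(.663,.1805,.211)"
```

```text
time: 5.45
ee_pos: [0.6628, 0.1797, 0.2116]
eef_rot: [0.994, 0.11, 0.002, 0.001]
ft_force: [-0.5, 0.7, -0.5]
width: 0.0392
t 5.45 p [0.6628 0.1797 0.2116] x [0.976 0.218 0.004] y [ 0.218 -0.976  0.003] z [ 0.005 -0.002 -1.   ] w 0.0392 F [-0.5  0.7 -0.5] j [ 0.16  0.57 -0.76  1.25  0.39  1.46 -1.91]
shift cm [ 0.04 -0.07  0.06]
```

```bash
python3 -m jog '[[0,0,0,0,1],[0,0,0,0,1],[0,0,0,0,1],[0,0,0,0,1],[0,0,0,0,1],[0,0,0,0,1],[0,0,0,0,1],[0,0,0,0,1],[0,0,0,0,1],[0,0,0,0,1]]'; python3 - <<'E'
from h import *
st();b=snap('scene')
cv2.imwrite('pics/w2.png',cv2.resize(cv2.cvtColor(b['pixels'],cv2.COLOR_RGB2BGR)[150:250,180:280],None,fx=5,fy=5,interpolation=cv2.INTER_CUBIC))
E
```

```text
time: 6.45
ee_pos: [0.6628, 0.1798, 0.2117]
eef_rot: [0.994, 0.11, 0.002, 0.001]
ft_force: [0.4, -0.2, 0.0]
width: 0.0004
t 6.45 p [0.6628 0.1798 0.2117] x [0.976 0.218 0.004] y [ 0.218 -0.976  0.003] z [ 0.005 -0.002 -1.   ] w 0.0004 F [ 0.4 -0.2  0. ] j [ 0.16  0.57 -0.76  1.25  0.39  1.46 -1.91]
```

View pics/w2.png

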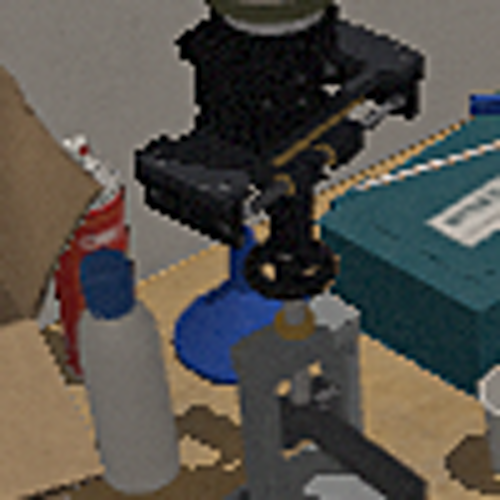

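The fingers closed to 0 mm above the wheel or off to one side, so there is an offset. I'll project the tip into the picture to compare.

```bash
python3 - <<'E'
from h import *
s,M=st();b=snap('scene');a=snap('top')
for n,p in [('tcp',s['ee_pos']),('tip',s['ee_pos']+M[:,2]*.022),('wheel',[.663,.1805,.206])]:
    u,v=proj(b,p);print(n,'crop w2',(u-180)*5,(v-150)*5,'top',proj(a,p))
print(np.array(b['camera_from_world']).round(3))
im=cv2.cvtColor(b['pixels'],cv2.COLOR_RGB2BGR)
cv2.imwrite('pics/w3.png',cv2.resize(im[185:225,215:265],None,fx=12,fy=12,interpolation=cv2.INTER_CUBIC))
E
```

```text
t 6.5 p [0.6628 0.1798 0.2117] x [0.976 0.218 0.004] y [ 0.218 -0.976  0.003] z [ 0.005 -0.002 -1.   ] w 0.0003 F [-0.4  0.1  0.3] j [ 0.16  0.57 -0.76  1.25  0.39  1.46 -1.91]
tcp crop w2 294.36501412647857 257.8750010389713 top (np.float64(234.74937101619594), np.float64(189.72922934600538))
tip crop w2 296.41829793582474 284.3789648566724 top (np.float64(235.48028928994506), np.float64(191.46740722570888))
wheel crop w2 293.78086457746474 265.08822849875673 top (np.float64(234.6637349538235), np.float64(190.1093565184715))
[[-0.649 -0.761 -0.008  0.435]
 [ 0.481 -0.419  0.77  -0.371]
 [-0.589  0.496  0.638 -1.429]
 [ 0.     0.     0.     1.   ]]
```

View pics/w3.png

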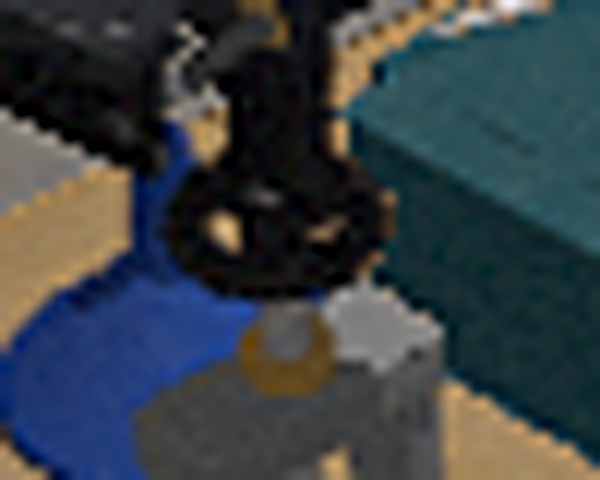

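```bash
python3 -m jog '[[0,0,0,0,0],[0,0,0,0,0],[0,0,0,0,0],[0,0,0,0,0],[0,0,0,0,0],[0,0,0,0,0],[0,0,0,0,0],[0,0,0,0,0],[0,0,0,0,0],[0,0,0,0,0]]'; python3 - <<'E'
from h import *
s,M=st();b=snap('scene');im=cv2.cvtColor(b['pixels'],cv2.COLOR_RGB2BGR)
R=cv2.resize(im[165:225,200:280],None,fx=10,fy=10,interpolation=cv2.INTER_CUBIC)
for k in(-1,1):
  for d in (0,.022):
    u,v=proj(b,s['ee_pos']+M[:,2]*d+k*.0435*M[:,1]);cv2.circle(R,(int((u+.5-200)*10),int((v+.5-165)*10)),5,(0,0,255) if d else (0,255,0),2)
cv2.imwrite('pics/w4.png',cv2.convertScaleAbs(R,alpha=1.8,beta=20))
E
```

```text
time: 7.6
ee_pos: [0.6628, 0.1798, 0.2117]
eef_rot: [0.994, 0.11, 0.002, 0.001]
ft_force: [0.1, -0.3, 0.3]
width: 0.072
t 7.6 p [0.6628 0.1798 0.2117] x [0.976 0.218 0.004] y [ 0.218 -0.976  0.003] z [ 0.005 -0.002 -1.   ] w 0.072 F [ 0.1 -0.3  0.3] j [ 0.16  0.57 -0.76  1.25  0.39  1.46 -1.91]
```

View pics/w4.png

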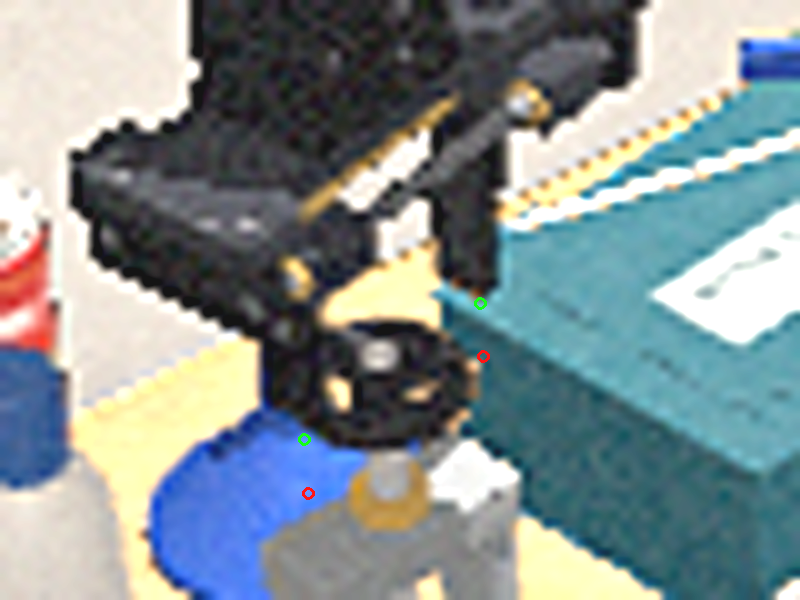

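The fingertips show about 7 px higher in the image than the reported TCP implies. The hand is therefore about 3 cm higher, or farther from the camera, than the wheel. A careful descent will tell which.

```bash
python3 -m jog '[[0,0,0,0,0],[0,0,0,0,0],[0,0,0.4,0,0],[0,0,0.4,0,0],[0,0,0.3,0,0],[0,0,0.3,0,0],[0,0,0,0,0],[0,0,0,0,0],[0,0,0,0,0],[0,0,0,0,0]]'; python3 - <<'E'
from h import *
s,M=st();b=snap('scene');im=cv2.cvtColor(b['pixels'],cv2.COLOR_RGB2BGR)
R=cv2.resize(im[165:225,200:280],None,fx=10,fy=10,interpolation=cv2.INTER_CUBIC)
cv2.imwrite('pics/w5.png',cv2.convertScaleAbs(R,alpha=1.8,beta=20))
E
```

```text
time: 8.65
ee_pos: [0.6627, 0.1796, 0.196]
eef_rot: [0.994, 0.11, 0.002, 0.001]
ft_force: [-0.7, -0.4, -0.3]
width: 0.087
t 8.65 p [0.6627 0.1796 0.196 ] x [0.976 0.218 0.003] y [ 0.218 -0.976  0.003] z [ 0.004 -0.002 -1.   ] w 0.087 F [-0.7 -0.4 -0.3] j [ 0.16  0.58 -0.76  1.27  0.4   1.44 -1.92]
```

View pics/w5.png

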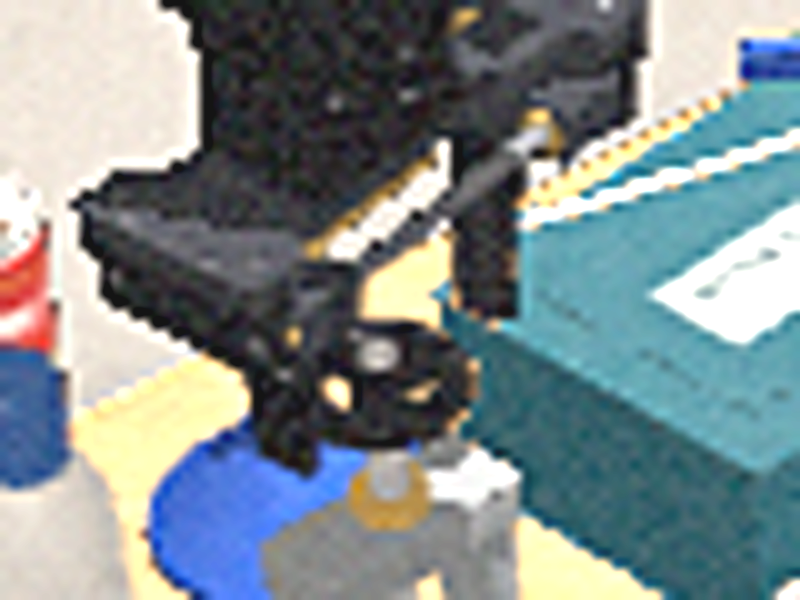

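```bash
python3 -m jog '[[0,0,0.4,0,0],[0,0,0,0,0.3],[0,0,0,0,0.35],[0,0,0,0,0.35],[0,0,0,0,0.35],[0,0,0,0,0.35],[0,0,0,0,0.35],[0,0,0,0,0.35],[0,0,0,0,0.35],[0,0,0,0,0.35]]' 20; python3 -c "from h import *;st()"
```

```text
time: 9.7
ee_pos: [0.6625, 0.1811, 0.1918]
eef_rot: [0.994, 0.11, 0.002, 0.0]
ft_force: [-0.0, 0.3, -0.5]
width: 0.0615
t 9.7 p [0.6625 0.1811 0.1918] x [0.976 0.219 0.004] y [ 0.219 -0.976  0.001] z [ 0.004 -0.    -1.   ] w 0.0615 F [-0.   0.3 -0.5] j [ 0.16  0.59 -0.76  1.27  0.4   1.43 -1.92]
```

It gripped at 61.5 mm, which is the rim's width. So the hand really stands about 3 cm higher than the reported TCP, and I'll allow for that from now on. I reopen, go 8 mm lower and grip.

```bash
python3 -m jog '[[0,0,0,0,0.1],[0,0,0,0,0.1],[0,0,0.4,0,0.1],[0,0,0.4,0,0.1],[0,0,0,0,0.4],[0,0,0,0,0.6],[0,0,0,0,0.6],[0,0,0,0,0.6],[0,0,0,0,0.6],[0,0,0,0,0.6]]' 40; python3 -c "from h import *;st()"
```

```text
time: 10.7
ee_pos: [0.6624, 0.1811, 0.1828]
eef_rot: [0.994, 0.11, 0.002, 0.0]
ft_force: [0.2, 1.6, -0.3]
width: 0.0606
t 10.7 p [0.6624 0.1811 0.1828] x [0.976 0.219 0.004] y [ 0.219 -0.976  0.001] z [ 0.004  0.    -1.   ] w 0.0606 F [ 0.2  1.6 -0.3] j [ 0.16  0.59 -0.76  1.29  0.4   1.41 -1.92]
```

```bash
python3 -m jog '[[0,0,-0.05,-0.08,0.6],[0,0,-0.05,-0.1,0.6],[0,0,-0.06,-0.12,0.6],[0,0,-0.06,-0.12,0.6],[0,0,-0.06,-0.12,0.6],[0,0,-0.06,-0.12,0.6],[0,0,-0.06,-0.12,0.6],[0,0,-0.06,-0.12,0.6],[0,0,-0.06,-0.12,0.6],[0,0,0,0,0.6]]' 40; python3 -c "from h import *;st()"
```

```text
time: 11.7
ee_pos: [0.6641, 0.1794, 0.1887]
eef_rot: [0.803, 0.596, 0.002, 0.002]
ft_force: [-0.3, 1.9, -0.1]
width: 0.0611
t 11.7 p [0.6641 0.1794 0.1887] x [0.29  0.957 0.002] y [ 0.957 -0.29   0.006] z [ 0.006  0.    -1.   ] w 0.0611 F [-0.3  1.9 -0.1] j [ 0.26  0.65 -0.94  1.27  0.52  1.46 -0.93]
```

```bash
python3 -m jog '[[-0.05,0,-0.07,-0.14,0.6],[-0.05,0,-0.08,-0.14,0.6],[0,0,-0.08,-0.14,0.6],[0,0,-0.08,-0.14,0.6],[0,0,-0.08,-0.14,0.6],[0,0,-0.08,-0.14,0.6],[0,0,-0.08,-0.14,0.6],[0,0,-0.08,-0.14,0.6],[0,0,-0.07,-0.14,0.6],[0,0,0,0,0.6]]' 40; python3 -c "from h import *;st()"
```

```text
time: 12.7
ee_pos: [0.667, 0.1805, 0.1957]
eef_rot: [0.294, 0.956, 0.004, 0.005]
ft_force: [1.0, 0.0, 1.1]
width: 0.0614
t 12.7 p [0.667  0.1805 0.1957] x [-0.828  0.561 -0.007] y [0.561 0.828 0.011] z [ 0.012  0.006 -1.   ] w 0.0614 F [1.  0.  1.1] j [ 0.35  0.75 -1.16  1.25  0.68  1.53  0.27]
```

```bash
python3 -m jog '[[0.2,-0.1,-0.07,-0.14,0.6],[0.15,-0.1,-0.08,-0.14,0.6],[0,-0.1,-0.08,-0.14,0.6],[0,-0.05,-0.08,-0.14,0.6],[0,-0.05,-0.08,-0.14,0.6],[0,-0.05,-0.08,-0.14,0.6],[0,-0.05,-0.08,-0.14,0.6],[0,-0.05,-0.08,-0.14,0.6],[0,0,-0.07,-0.14,0.6],[0,0,0,0,0.6]]' 40; python3 -c "from h import *;st()"
```

```text
time: 13.7
ee_pos: [0.6671, 0.1836, 0.2026]
eef_rot: [-0.316, 0.949, 0.004, 0.014]
ft_force: [0.7, 0.2, 1.4]
width: 0.061
t 13.7 p [0.6671 0.1836 0.2026] x [-0.799 -0.6   -0.029] y [-0.6    0.8   -0.002] z [ 0.024  0.016 -1.   ] w 0.061 F [0.7 0.2 1.4] j [ 0.42  0.85 -1.36  1.25  0.83  1.6   1.43]
```

```bash
python3 -m jog '[[0,0,0,0,0],[0,0,0,0,0],[0,0,0,0,0],[0.2,0.3,0,0.05,0],[0,0,0,0.14,0],[0,0,0,0.14,0],[0,0,0,0.14,0],[0,0,0,0.14,0],[0,0,0,0.14,0],[0,0,0,0.14,0]]' 40; python3 -c "from h import *;to(.663,.181,.2026)"
```

```text
time: 14.7
ee_pos: [0.6638, 0.1827, 0.2017]
eef_rot: [0.158, 0.987, 0.008, 0.011]
ft_force: [0.2, 0.1, 0.5]
width: 0.0867
t 14.7 p [0.6638 0.1827 0.2017] x [-0.95   0.311 -0.019] y [0.311 0.95  0.019] z [ 0.024  0.012 -1.   ] w 0.0867 F [0.2 0.1 0.5] j [ 0.38  0.76 -1.22  1.27  0.71  1.54  0.52]
shift cm [ 0.02 -0.18 -0.1 ]
```

```bash
python3 -m jog '[[0,-0.1,0,0.14,0],[0,0,0,0.14,0],[0,0,0,0.14,0],[0,0,0,0.14,0],[0,0,0,0.14,0],[0,0,0,0.14,0],[0,0,0,0.14,0],[0,0,0,0.14,0],[0,0,0,0.14,0],[0,0,0,0.14,0]]' 40; python3 -m jog '[[0,0,0,0.14,0],[0,0,0,0.14,0],[0,0,0,0.14,0],[0,0,0,0.14,0],[0,0,0,0.1,0],[0,0,0,0,0],[0,0,0,0,0],[0,0,0,0,0],[0,0,0,0,0],[0,0,0,0,0]]' 40;python3 -c "from h import *;to(.663,.181,.2026)"
```

```text
time: 15.7
ee_pos: [0.6632, 0.18, 0.2019]
eef_rot: [0.785, 0.62, 0.013, 0.004]
ft_force: [-1.0, -0.3, -0.1]
width: 0.0872
time: 16.7
ee_pos: [0.6627, 0.1792, 0.2024]
eef_rot: [0.95, 0.312, 0.013, 0.001]
ft_force: [-0.4, 0.7, 0.3]
width: 0.0872
t 16.7 p [0.6627 0.1792 0.2024] x [0.805 0.593 0.025] y [ 0.593 -0.805  0.01 ] z [ 0.026  0.007 -1.   ] w 0.0872 F [-0.4  0.7  0.3] j [ 0.22  0.58 -0.84  1.28  0.43  1.43 -1.52]
shift cm [ 0.13 -0.13 -0.02]
```

```bash
python3 -m jog '[[0.1,-0.1,0,0,0.4],[0,0,0,0,0.6],[0,0,0,0,0.6],[0,0,0,0,0.6],[0,0,0,0,0.6],[0,0,-0.06,-0.1,0.6],[0,0,-0.07,-0.13,0.6],[0,0,-0.07,-0.13,0.6],[0,0,-0.07,-0.13,0.6],[0,0,-0.07,-0.13,0.6]]' 40; python3 -m jog '[[-0.05,0,-0.07,-0.14,0.6],[-0.05,0,-0.08,-0.14,0.6],[0,0,-0.08,-0.14,0.6],[0,0,-0.08,-0.14,0.6],[0,0,-0.08,-0.14,0.6],[0,0,-0.08,-0.14,0.6],[0,0,-0.08,-0.14,0.6],[0,0,-0.08,-0.14,0.6],[0,0,-0.07,-0.14,0.6],[0,0,0,0,0.6]]' 40;python3 -c "from h import *;to(.663,.181,.2026)"
```

```text
time: 17.7
ee_pos: [0.6645, 0.1795, 0.2058]
eef_rot: [0.804, 0.594, 0.014, 0.005]
ft_force: [3.2, 1.2, 0.2]
width: 0.0612
time: 18.7
ee_pos: [0.6677, 0.1808, 0.2131]
eef_rot: [0.275, 0.961, 0.013, 0.013]
ft_force: [1.6, 0.1, 0.9]
width: 0.0612
t 18.7 p [0.6677 0.1808 0.2131] x [-0.848  0.529 -0.017] y [0.528 0.848 0.032] z [ 0.032  0.018 -0.999] w 0.0612 F [1.6 0.1 0.9] j [ 0.37  0.73 -1.18  1.25  0.67  1.53  0.31]
shift cm [ 0.43 -0.26  1.03]
```

```bash
python3 -m jog '[[0.2,-0.1,-0.07,-0.14,0.6],[0.15,-0.1,-0.08,-0.14,0.6],[0,-0.1,-0.08,-0.14,0.6],[0,-0.05,-0.08,-0.14,0.6],[0,-0.05,-0.08,-0.14,0.6],[0,-0.05,-0.08,-0.14,0.6],[0,-0.05,-0.08,-0.14,0.6],[0,-0.05,-0.06,-0.1,0.6],[0,0,-0.05,-0.05,0.6],[0,0,0,0,0.6]]' 40;python3 -c "from h import *;to(.663,.181,.2026)"
```

```text
time: 19.7
ee_pos: [0.6677, 0.1839, 0.2183]
eef_rot: [-0.281, 0.959, 0.011, 0.024]
ft_force: [-1.3, -0.1, 2.5]
width: 0.0614
t 19.7 p [0.6677 0.1839 0.2183] x [-0.841 -0.539 -0.052] y [-0.54   0.842  0.007] z [ 0.04   0.034 -0.999] w 0.0614 F [-1.3 -0.1  2.5] j [ 0.43  0.82 -1.36  1.25  0.81  1.59  1.37]
shift cm [0.63 0.   1.54]
```

```bash
python3 -m jog '[[0,0,0,0,0],[0,0,0,0,0],[0,0,0,0,0],[0,0,0,0,0],[0.2,0,0,0,0],[0,0,-2,0,0],[0,0,-3,0,0],[0,0,-3,0.12,0],[0,0,-1,0.12,0],[0,0,0,0.12,0]]' 40; python3 -m jog '[[3,1,0,0.12,0],[3,0,0,0,0],[3,0,0,0,0],[3,0,0,0,0],[3,0,0,0,0],[2,0,0,0,0],[1,0,0,0,0],[0,0,0,0,0],[0,0,0,0,0],[0,0,0,0,0]]'; python3 - <<'E'
from h import *
to(.476,.169,.2)
c=snap('scene');im=cv2.cvtColor(c['pixels'],cv2.COLOR_RGB2BGR)
cv2.imwrite('pics/b1.png',cv2.convertScaleAbs(cv2.resize(im[150:300,190:340],None,fx=4,fy=4,interpolation=cv2.INTER_CUBIC),alpha=1.5))
E
```

```text
time: 20.7
ee_pos: [0.6608, 0.1796, 0.3175]
eef_rot: [-0.096, 0.995, 0.016, 0.022]
ft_force: [0.5, 0.9, -0.5]
width: 0.0872
time: 21.7
ee_pos: [0.4727, 0.1814, 0.3203]
eef_rot: [-0.033, 0.999, 0.015, 0.026]
ft_force: [0.0, -0.0, 0.0]
width: 0.087
t 21.7 p [0.4727 0.1814 0.3203] x [-0.997 -0.064 -0.053] y [-0.066  0.997  0.029] z [ 0.051  0.033 -0.998] w 0.087 F [ 0. -0.  0.] j [ 0.9   0.15 -1.45  1.59  0.15  1.48  1.09]
shift cm [ 0.39 -1.61 11.99]
```

View pics/b1.png

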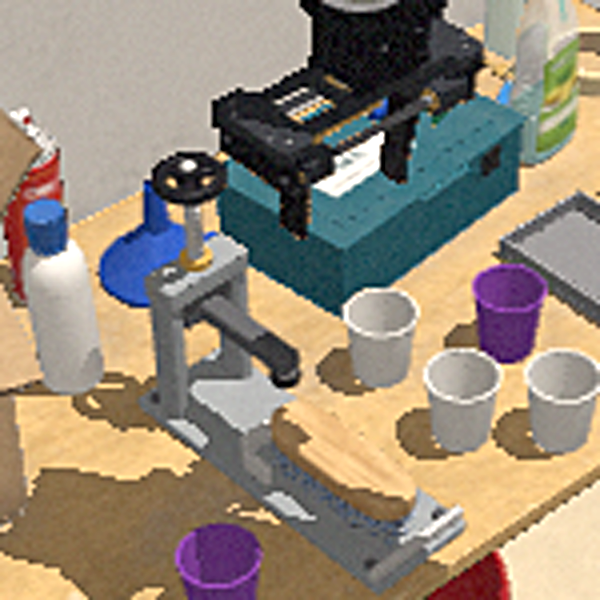

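The wheel is raised and the brush is still in the clamp. j3 is near its limit, so I turn back half a turn while high.

```bash
python3 -m jog '[[0,0,0,0.14,0],[0,0,0,0.14,0],[0,0,0,0.14,0],[0,0,0,0.14,0],[0,0,0,0.14,0],[0,0,0,0.14,0],[0,0,0,0.14,0],[0,0,0,0.14,0],[0,0,0,0.14,0],[0,0,0,0.14,0]]'; python3 -m jog '[[0,0,0,0.14,0],[0,0,0,0.14,0],[0,0,0,0.14,0],[0,0,0,0.14,0],[0,0,0,0.14,0],[0,0,0,0.14,0],[0,0,0,0.14,0],[0,0,0,0.14,0],[0,0,0,0.14,0],[0,0,0,0.14,0]]'; python3 - <<'E'
from h import *
b=snap('scene');p=np.array([.4727,.1814,.3203]);z=np.array([.051,.033,-.998])
for d in(-.03,-.02,-.01,0,.022): print(d,proj(b,p+z*d),'seen mid ~276.2,201.9')
to(.476,.169,.2)
E
```

```text
time: 22.75
ee_pos: [0.4761, 0.1842, 0.3197]
eef_rot: [0.637, 0.77, 0.032, 0.0]
ft_force: [-0.3, 0.3, 0.1]
width: 0.0871
time: 23.75
ee_pos: [0.4794, 0.1874, 0.3165]
eef_rot: [0.988, 0.153, 0.018, -0.028]
ft_force: [-0.3, 0.8, -0.2]
width: 0.0871
-0.03 (np.float64(276.5702600971251), np.float64(194.88080618585073)) seen mid ~276.2,201.9
-0.02 (np.float64(276.41110344527823), np.float64(197.64948886891227)) seen mid ~276.2,201.9
-0.01 (np.float64(276.2534169941812), np.float64(200.39259599915061)) seen mid ~276.2,201.9
0 (np.float64(276.097180466144), np.float64(203.11048032643953)) seen mid ~276.2,201.9
0.022 (np.float64(275.75846627023896), np.float64(209.0027387889498)) seen mid ~276.2,201.9
t 23.8 p [0.4795 0.1873 0.3164] x [0.956 0.292 0.043] y [ 0.293 -0.955 -0.051] z [ 0.026  0.061 -0.998] w 0.0872 F [-0.3 -1.1 -0.9] j [ 0.6   0.11 -1.09  1.57  0.05  1.47 -1.76]
shift cm [-1.36  2.24 11.5 ]
```

```bash
python3 -m jog '[[-0.7,1.1,0,0.12,0],[-0.7,1.1,0,0.12,0],[0,0,3,0,0],[0,0,4,0,0],[0,0,5,0,0],[0,0,4,0,0],[0,0,2,0,0],[0,0,0,0,0],[0,0,0,0,0],[0,0,0,0,0]]'; python3 - <<'E'
from h import *
to(.476,.169,.022)
o=[]
for n in('top','scene'):
    c=snap(n);im=cv2.cvtColor(c['pixels'],cv2.COLOR_RGB2BGR);u,v=map(int,proj(c,(.476,.169,.06)))
    o.append(cv2.resize(im[v-50:v+50,u-50:u+50],None,fx=4,fy=4,interpolation=cv2.INTER_CUBIC))
cv2.imwrite('pics/b2.png',cv2.convertScaleAbs(np.hstack(o),alpha=1.5))
E
```

```text
time: 24.8
ee_pos: [0.4779, 0.1782, 0.1285]
eef_rot: [0.999, 0.04, 0.011, -0.035]
ft_force: [-0.1, -0.7, -0.3]
width: 0.0871
t 24.8 p [0.4779 0.1782 0.1285] x [0.997 0.079 0.025] y [ 0.081 -0.994 -0.068] z [ 0.019  0.07  -0.997] w 0.0871 F [-0.1 -0.7 -0.3] j [ 0.53  0.26 -1.04  1.86  0.19  1.1  -2.06]
shift cm [-0.52  1.63 10.55]
```

View pics/b2.png

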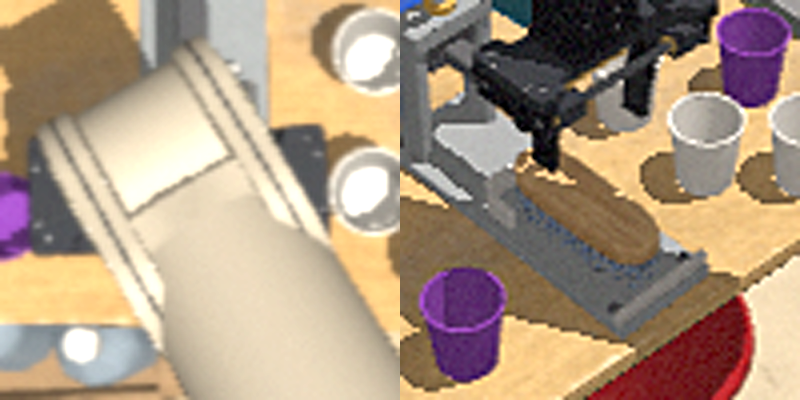

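```bash
python3 -m jog '[[-0.5,0.9,0,0.02,0],[0,0,0,0,0],[0,0,2.5,0,0],[0,0,2.5,0,0],[0,0,0.7,0,0],[0,0,0,0,0],[0,0,0,0,0],[0,0,0,0,0],[0,0,0,0,0],[0,0,0,0,0]]'; python3 - <<'E'
from h import *
to(.476,.169,.022)
c=snap('scene');im=cv2.cvtColor(c['pixels'],cv2.COLOR_RGB2BGR);u,v=map(int,proj(c,(.476,.169,.06)))
cv2.imwrite('pics/b3.png',cv2.convertScaleAbs(cv2.resize(im[v-50:v+40,u-50:u+50],None,fx=6,fy=6,interpolation=cv2.INTER_CUBIC),alpha=1.7))
E
```

```text
time: 25.9
ee_pos: [0.48, 0.1706, 0.0772]
eef_rot: [0.999, 0.027, 0.018, -0.034]
ft_force: [-0.1, -0.0, 0.3]
width: 0.0871
t 25.9 p [0.48   0.1706 0.0772] x [0.998 0.053 0.037] y [ 0.055 -0.996 -0.067] z [ 0.033  0.068 -0.997] w 0.0871 F [-0.1 -0.   0.3] j [ 0.5   0.31 -1.    1.93  0.26  0.99 -2.12]
shift cm [-0.61  0.5   5.48]
```

View pics/b3.png

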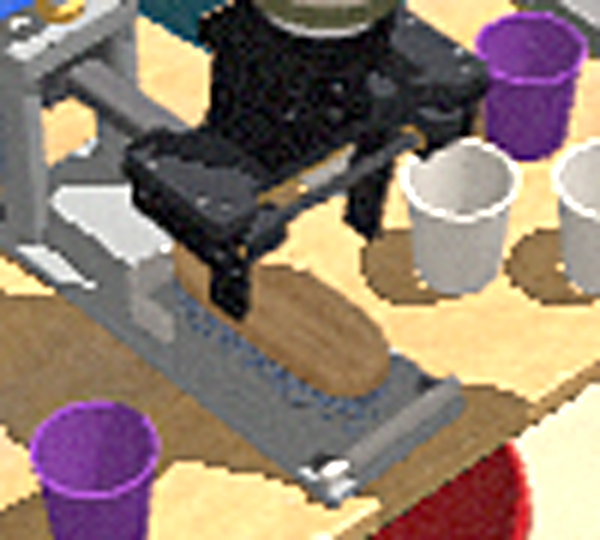

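```bash
python3 -m jog '[[-0.6,0.4,0,0,0],[0,0,0,0,0],[-0.1,0.1,1.5,0,0],[-0.1,0.1,1.5,0,0],[-0.1,0,1,0,0],[0,0,0.7,0,0],[0,0,0,0,0],[0,0,0,0,0],[0,0,0,0,0],[0,0,0,0,0]]'; python3 - <<'E'
from h import *
to(.475,.169,.022)
E
```

```text
time: 26.95
ee_pos: [0.4716, 0.1672, 0.0248]
eef_rot: [0.999, 0.027, 0.017, -0.034]
ft_force: [-0.3, 0.2, -0.6]
width: 0.0872
t 26.95 p [0.4716 0.1672 0.0248] x [0.998 0.053 0.035] y [ 0.056 -0.996 -0.067] z [ 0.032  0.069 -0.997] w 0.0872 F [-0.3  0.2 -0.6] j [ 0.45  0.38 -0.95  1.99  0.34  0.89 -2.18]
shift cm [ 0.34 -0.14  0.31]
```

```bash
python3 -m jog '[[0,0,0.4,0,0],[0,0,0,0,0.2],[0,0,0,0,0.6],[0,0,0,0,0.6],[0,0,0,0,0.6],[0,0,0,0,0.6],[0,0,0,0,0.6],[0,0,0,0,0.6],[0,0,0,0,0.6],[0,0,0,0,0.6]]' 20; python3 - <<'E'
from h import *
to(.475,.169,.022)
E
```

```text
time: 27.95
ee_pos: [0.4725, 0.1676, 0.0215]
eef_rot: [0.999, 0.027, 0.018, -0.034]
ft_force: [-0.3, -0.5, 0.2]
width: 0.0534
t 27.95 p [0.4725 0.1676 0.0215] x [0.998 0.053 0.037] y [ 0.055 -0.996 -0.067] z [ 0.034  0.069 -0.997] w 0.0534 F [-0.3 -0.5  0.2] j [ 0.45  0.39 -0.95  1.99  0.34  0.88 -2.19]
shift cm [ 0.26 -0.13 -0.03]
```

```bash
python3 -m jog '[[0,0,0,0,0.8],[0,0,0,0,0.8],[0,0,-0.6,0,0.8],[0,0,-0.6,0,0.8],[0,0,-0.6,0,0.8],[0,0,0,0,0.8],[-1,0,0,0,0.8],[-1,0,0,0,0.8],[0,0,0,0,0.8],[0,0,0,0,0.8]]' 25; python3 - <<'E'
from h import *
st()
c=snap('scene');im=cv2.cvtColor(c['pixels'],cv2.COLOR_RGB2BGR);u,v=map(int,proj(c,(.476,.169,.06)))
cv2.imwrite('pics/b4.png',cv2.convertScaleAbs(cv2.resize(im[v-50:v+40,u-50:u+50],None,fx=6,fy=6,interpolation=cv2.INTER_CUBIC),alpha=1.7))
E
```

```text
time: 28.95
ee_pos: [0.4494, 0.1647, 0.0401]
eef_rot: [0.999, 0.027, 0.018, -0.033]
ft_force: [-0.5, 0.3, -1.0]
width: 0.0533
t 28.95 p [0.4494 0.1647 0.0401] x [0.998 0.053 0.037] y [ 0.055 -0.996 -0.066] z [ 0.033  0.068 -0.997] w 0.0533 F [-0.5  0.3 -1. ] j [ 0.51  0.3  -1.    2.03  0.27  0.9  -2.14]
```

View pics/b4.png

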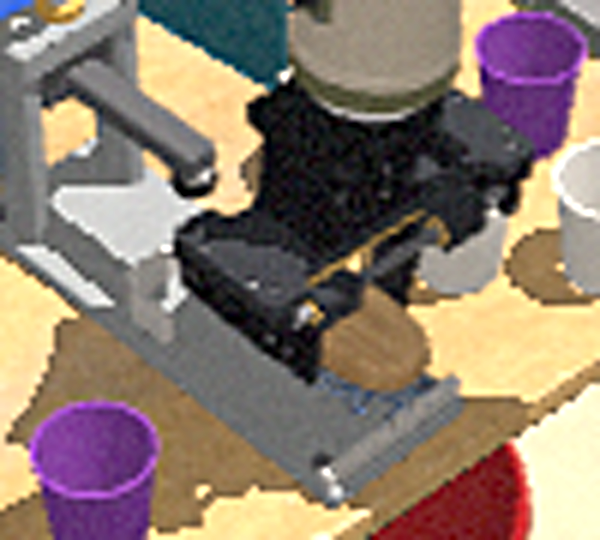

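```bash
python3 -m jog '[[-1.2,0,0,0,0.8],[-1.2,0,0,0,0.8],[-1.2,0,-0.1,0,0.8],[-1.2,0,-0.1,0,0.8],[-0.5,0,-0.5,0,0.8],[0,0,-2,0,0.8],[0,0,-3,0,0.8],[0,0,-3,0,0.8],[0,0,-2,0,0.8],[0,0,0,0,0.8]]' 25; python3 - <<'E'
from h import *
to(.45,-.36,.17)
E
```

```text
time: 30.0
ee_pos: [0.3813, 0.1545, 0.1439]
eef_rot: [0.999, 0.028, 0.014, -0.032]
ft_force: [0.5, 1.1, -0.5]
width: 0.0534
t 30.0 p [0.3813 0.1545 0.1439] x [0.998 0.056 0.03 ] y [ 0.058 -0.996 -0.062] z [ 0.027  0.064 -0.998] w 0.0534 F [ 0.5  1.1 -0.5] j [ 0.73 -0.16 -1.07  2.07 -0.21  1.11 -1.77]
shift cm [ 4.06 51.5  -5.71]
```

I can lay this brush along the tray's long side, because only its centre is judged. So no turn is needed.

```bash
python3 -m jog '[[0.5,3,0,0,0.8],[0.7,4.5,-0.2,0,0.8],[0.7,4.8,-0.3,0,0.8],[0.7,4.8,-0.3,0,0.8],[0.7,4.8,-0.3,0,0.8],[0.7,4.8,-0.3,0,0.8],[0.7,4.8,-0.3,0,0.8],[0.7,4.8,-0.3,0,0.8],[0.7,4,-0.3,0,0.8],[0.5,3,0,0,0.8]]' 25; python3 - <<'E'
from h import *
to(.487,-.367,.12)
E
```

```text
time: 31.0
ee_pos: [0.4692, -0.2824, 0.1322]
eef_rot: [0.999, 0.034, 0.011, -0.03]
ft_force: [-0.8, 0.3, 0.0]
width: 0.0534
t 31.0 p [ 0.4692 -0.2824  0.1322] x [0.997 0.068 0.025] y [ 0.069 -0.996 -0.059] z [ 0.02   0.061 -0.998] w 0.0534 F [-0.8  0.3  0. ] j [ 1.03  0.3  -0.61  1.73  0.11  1.18 -1.11]
shift cm [1.17 8.62 0.74]
```

```bash
python3 -m jog '[[0.4,3,0,0.03,0.8],[0.4,3,0,0.03,0.8],[0.3,2.4,0,0,0.8],[0,0,2,0,0.8],[0,0,3,0,0.8],[0,0,2,0,0.8],[0,0,0,0,0.8],[0,0,0,0,0.8],[0,0,0,0,0.8],[0,0,0,0,0.8]]' 25; python3 - <<'E'
from h import *
to(.487,-.367,.018)
c=snap('top');im=cv2.cvtColor(c['pixels'],cv2.COLOR_RGB2BGR)
cv2.imwrite('pics/t1.png',cv2.resize(im[195:315,330:460],None,fx=4.5,fy=4.5,interpolation=cv2.INTER_CUBIC))
E
```

```text
time: 32.0
ee_pos: [0.4819, -0.3618, 0.0442]
eef_rot: [0.999, 0.002, 0.008, -0.036]
ft_force: [-0.8, -0.4, -0.9]
width: 0.0535
t 32.0 p [ 0.4819 -0.3618  0.0442] x [1.    0.002 0.016] y [ 0.004 -0.997 -0.071] z [ 0.015  0.071 -0.997] w 0.0535 F [-0.8 -0.4 -0.9] j [ 1.03  0.51 -0.53  1.65  0.21  1.08 -1.12]
shift cm [0.47 0.71 2.59]
```

View pics/t1.png

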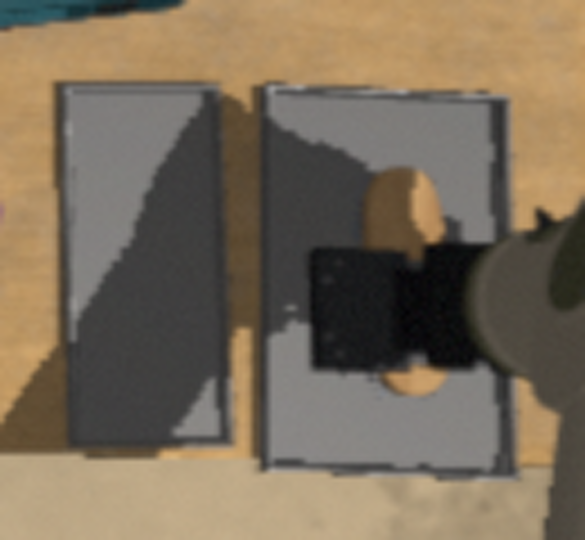

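The brush is over the wide tray at (405,280) in the crop, nearly central. I set it down (14 pictures viewed so far).

```bash
python3 -m jog '[[0.4,0,1,0,0.8],[0,0,0.6,0,0.8],[0,0,0.3,0,0.8],[0,0,0.3,0,0.8],[0,0,0,0,0.8],[0,0,0,0,0.3],[0,0,0,0,0],[0,0,0,0,0],[0,0,0,0,0],[0,0,0,0,0]]' 25; python3 -c "
from h import *
to(.487,-.367,.018)"; python3 -m jog '[[0,0,0,0,0],[0,0,0,0,0],[0,0,-1,0,0],[0,0,-2,0,0],[0,0,-3,0,0],[0,0,-3,0,0],[0,0,-4,0,0],[0,0,-4,0,0],[0,0,-1,0,0],[0,0,0,0,0]]'; python3 -c "
from h import *
to(.591,.0427,.17)"
```

```text
time: 33.05
ee_pos: [0.4879, -0.3611, 0.0227]
eef_rot: [0.999, 0.001, 0.009, -0.034]
ft_force: [0.2, 0.1, -0.5]
width: 0.0832
t 33.05 p [ 0.4879 -0.3611  0.0227] x [1.    0.002 0.019] y [ 0.004 -0.998 -0.069] z [ 0.018  0.069 -0.997] w 0.0832 F [ 0.2  0.1 -0.5] j [ 1.01  0.54 -0.52  1.65  0.22  1.04 -1.14]
shift cm [-0.1   0.62  0.42]
time: 34.05
ee_pos: [0.4841, -0.3732, 0.2136]
eef_rot: [0.999, 0.002, 0.01, -0.034]
ft_force: [-0.3, -0.4, -0.6]
width: 0.0871
t 34.05 p [ 0.4841 -0.3732  0.2136] x [1.    0.004 0.02 ] y [ 0.005 -0.998 -0.068] z [ 0.019  0.069 -0.997] w 0.0871 F [-0.3 -0.4 -0.6] j [ 1.05  0.38 -0.56  1.45  0.13  1.39 -1.07]
shift cm [ 10.74 -41.14   7.41]
```

```bash
python3 -m jog '[[1,-3,0,0,0],[1.1,-4.5,0,-0.01,0],[1.2,-4.5,0,-0.01,0],[1.2,-4.5,0,-0.01,0],[1.2,-4.5,0,-0.01,0],[1.2,-4.5,0,-0.01,0],[1.2,-4.5,0,0,0],[1.2,-4.5,0,0,0],[1.2,-4,0,0,0],[0,0,0,0,0]]'; python3 -c "
from h import *
to(.591,.0430,.10)
c=snap('top');im=c['pixels'];h=cv2.cvtColor(im,cv2.COLOR_RGB2HSV)
m=cv2.inRange(h,(5,80,90),(22,200,255));k=np.zeros_like(m);k[210:305,385:450]=m[210:305,385:450]
ct=max(cv2.findContours(k,cv2.RETR_EXTERNAL,cv2.CHAIN_APPROX_NONE)[0],key=cv2.contourArea)
R=cv2.minAreaRect(ct);print('brush',R,[at(c,*p,.05)[:2] for p in cv2.boxPoints(R)],at(c,*R[0],.05))"
```

```text
time: 35.05
ee_pos: [0.5733, 0.0285, 0.2314]
eef_rot: [0.999, 0.026, 0.004, -0.036]
ft_force: [0.3, 0.5, 0.0]
width: 0.0869
t 35.05 p [0.5733 0.0285 0.2314] x [0.999 0.051 0.01 ] y [ 0.052 -0.996 -0.072] z [ 0.006  0.073 -0.997] w 0.0869 F [0.3 0.5 0. ] j [ 0.57  0.3  -0.79  1.55  0.14  1.37 -1.74]
shift cm [ 1.71 -0.41 13.22]
brush ((416.5, 256.0), (48.0, 17.0), 90.0) [array([ 0.5804, -0.3362]), array([ 0.5816, -0.3881]), array([ 0.4369, -0.3831]), array([ 0.4358, -0.3322])] [ 0.508  -0.3599  0.05  ]
```

```bash
python3 -m jog '[[0.8,-0.2,2,0,0],[0.8,-0.2,4,0,0],[0.2,0,3,0,0],[0,0,2,0,0],[0,0,0.6,0,0],[0,0,0,0,0],[0,0,0,0,0],[0,0,0,0,0],[0,0,0,0,0],[0,0,0,0,0]]'; python3 -c "
from h import *
to(.591,.0430,.028)"
```

```text
time: 36.1
ee_pos: [0.591, 0.0305, 0.1097]
eef_rot: [0.999, 0.021, 0.003, -0.034]
ft_force: [0.4, -0.3, 0.8]
width: 0.0872
t 36.1 p [0.591  0.0305 0.1097] x [0.999 0.041 0.007] y [ 0.041 -0.997 -0.067] z [ 0.004  0.067 -0.998] w 0.0872 F [ 0.4 -0.3  0.8] j [ 0.51  0.43 -0.75  1.65  0.25  1.16 -1.82]
shift cm [-0.01 -0.69  8.24]
```

```bash
python3 -m jog '[[0,-0.7,0,0,0],[0,0,0,0,0],[0,0,2,0,0],[0,0,2.5,0,0],[0,0,1.7,0,0],[0,0,1,0,0],[0,0,0,0,0],[0,0,0,0,0],[0,0,0,0,0],[0,0,0,0,0]]'; python3 -c "
from h import *
to(.591,.0430,.028)"
```

```text
time: 37.1
ee_pos: [0.5941, 0.0448, 0.0408]
eef_rot: [0.999, 0.021, 0.006, -0.033]
ft_force: [0.0, -0.5, 0.2]
width: 0.0871
t 37.1 p [0.5941 0.0448 0.0408] x [0.999 0.043 0.014] y [ 0.043 -0.997 -0.067] z [ 0.011  0.067 -0.998] w 0.0871 F [ 0.  -0.5  0.2] j [ 0.46  0.52 -0.72  1.71  0.31  1.03 -1.88]
shift cm [-0.34  0.25  1.26]
```

```bash
python3 -m jog '[[-0.3,0.25,0.7,0,0],[0,0,0.5,0,0],[0,0,0,0,0.2],[0,0,0,0,0.7],[0,0,0,0,0.7],[0,0,0,0,0.7],[0,0,0,0,0.7],[0,0,0,0,0.7],[0,0,0,0,0.7],[0,0,0,0,0.7]]' 8; python3 -c "
from h import *
to(.591,.0430,.028)"
```

```text
time: 38.1
ee_pos: [0.5919, 0.0426, 0.0289]
eef_rot: [0.999, 0.021, 0.007, -0.033]
ft_force: [0.3, -0.6, -0.6]
width: 0.0623
t 38.1 p [0.5919 0.0426 0.0289] x [0.999 0.042 0.016] y [ 0.043 -0.997 -0.066] z [ 0.013  0.067 -0.998] w 0.0623 F [ 0.3 -0.6 -0.6] j [ 0.46  0.52 -0.71  1.72  0.32  1.   -1.88]
shift cm [-0.09 -0.03  0.09]
```

```bash
python3 -m jog '[[0,0,-2,0,0.7],[0,0,-3,0,0.7],[0,0,-4,0,0.7],[0,2,-1,0,0.7],[0,4,0,0,0.7],[0,4.5,0,0,0.7],[0,4.5,0,0,0.7],[0,4,0,0,0.7],[0,2,0,0,0.7],[0,0,0,0,0.7]]' 10; python3 -c "
from h import *
to(.594,-.2005,.1)"
```

```text
time: 39.1
ee_pos: [0.6002, -0.1799, 0.1187]
eef_rot: [0.999, 0.024, 0.008, -0.033]
ft_force: [0.2, -0.2, -0.5]
width: 0.0626
t 39.1 p [ 0.6002 -0.1799  0.1187] x [0.999 0.047 0.017] y [ 0.048 -0.997 -0.065] z [ 0.014  0.066 -0.998] w 0.0626 F [ 0.2 -0.2 -0.5] j [ 0.76  0.49 -0.67  1.54  0.25  1.22 -1.46]
shift cm [-0.75  2.14  1.73]
```

```bash
python3 -m jog '[[-0.6,2.5,0,0,0.7],[0,0,0,0,0.7],[0,0,2,0,0.7],[0,0,2.5,0,0.7],[0,0,1.5,0,0.7],[0,0,0.6,0,0.7],[0,0,0,0,0.7],[0,0,0,0,0.7],[0,0,0,0,0.7],[0,0,0,0,0.7]]'; python3 -c "
from h import *
to(.594,-.2005,.036)"
```

```text
time: 40.1
ee_pos: [0.5992, -0.1943, 0.0528]
eef_rot: [0.999, 0.026, 0.01, -0.034]
ft_force: [0.6, 0.3, -0.3]
width: 0.0627
t 40.1 p [ 0.5992 -0.1943  0.0528] x [0.998 0.052 0.022] y [ 0.053 -0.996 -0.067] z [ 0.018  0.068 -0.998] w 0.0627 F [ 0.6  0.3 -0.3] j [ 0.77  0.56 -0.65  1.59  0.29  1.1  -1.45]
shift cm [-0.59  0.7   1.62]
```

```bash
python3 -m jog '[[-0.6,0.7,0.6,0,0.7],[0,0,0.6,0,0.7],[0,0,0.4,0,0.7],[0,0,0.2,0,0.7],[0,0,0,0,0.7],[0,0,0,0,0.25],[0,0,0,0,0.1],[0,0,0,0,0],[0,0,0,0,0],[0,0,0,0,0]]'; python3 -c "
from h import *
to(.594,-.2005,.036)"; python3 -m jog '[[0,0,0,0,0],[0,0,-1,0,0],[0,0,-2,0,0],[0,0,-3,0,0],[0,0,-4,0,0],[0,0,-4,0,0],[-1,-3,0,0,0],[-1.5,-4,0,0,0],[-1.5,-4,0,0,0],[-1.5,-4,0,0,0]]'; python3 -c "
from h import *
to(.488,.043,.11)"
```

```text
time: 41.1
ee_pos: [0.5941, -0.2016, 0.0338]
eef_rot: [0.999, 0.026, 0.011, -0.033]
ft_force: [0.6, 0.1, -0.3]
width: 0.0851
t 41.1 p [ 0.5941 -0.2016  0.0338] x [0.998 0.051 0.024] y [ 0.053 -0.996 -0.065] z [ 0.02   0.067 -0.998] w 0.0851 F [ 0.6  0.1 -0.3] j [ 0.78  0.58 -0.64  1.61  0.3   1.06 -1.44]
shift cm [ 0.   -0.12 -0.21]
time: 42.1
ee_pos: [0.5283, -0.066, 0.1933]
eef_rot: [0.999, 0.022, 0.013, -0.032]
ft_force: [0.5, 1.6, 0.7]
width: 0.0873
t 42.1 p [ 0.5283 -0.066   0.1933] x [0.999 0.042 0.028] y [ 0.044 -0.997 -0.064] z [ 0.025  0.065 -0.998] w 0.0873 F [0.5 1.6 0.7] j [ 0.79  0.21 -0.79  1.71  0.08  1.26 -1.54]
shift cm [ -3.79 -10.51   8.92]
```

```bash
python3 -m jog '[[-1.5,-4,0,0,0],[-1.5,-4,0,0,0],[-0.6,-1.8,2,0,0],[0,0,3,0,0],[0,0,3,0,0],[0,0,0,0,0],[0,0,0,0,0],[0,0,0,0,0],[0,0,0,0,0],[0,0,0,0,0]]'; python3 -c "
from h import *
to(.488,.043,.028)
c=snap('top');im=c['pixels'];h=cv2.cvtColor(im,cv2.COLOR_RGB2HSV)
m=cv2.inRange(h,(0,0,165),(180,40,255));k=np.zeros_like(m);k[205:300,340:385]=m[205:300,340:385]
for ct in cv2.findContours(k,cv2.RETR_EXTERNAL,cv2.CHAIN_APPROX_NONE)[0]:
  if cv2.contourArea(ct)>40:
    (u,v),rr=cv2.minEnclosingCircle(ct);print(u,v,rr,at(c,u,v,.072)[:2])"
```

```text
time: 43.1
ee_pos: [0.4901, 0.046, 0.1286]
eef_rot: [0.999, 0.027, 0.02, -0.029]
ft_force: [-0.5, 0.1, 0.0]
width: 0.0872
t 43.1 p [0.4901 0.046  0.1286] x [0.998 0.053 0.042] y [ 0.055 -0.997 -0.056] z [ 0.039  0.058 -0.998] w 0.0872 F [-0.5  0.1  0. ] j [ 0.68  0.16 -0.88  1.91  0.08  1.08 -1.74]
shift cm [-0.66  0.86 10.01]
359.5618591308594 226.22164916992188 6.320891380310059 [ 0.5915 -0.1844]
```

```bash
python3 -m jog '[[-0.6,0.8,1,0,0],[0,0,2.5,0,0],[0,0,2.5,0,0],[0,0,1.5,0,0],[0,0,0.6,0,0],[0,0,0,0,0],[0,0,0,0,0],[0,0,0,0,0],[0,0,0,0,0],[0,0,0,0,0]]'; python3 -c "
from h import *
to(.488,.043,.028)"
```

```text
time: 44.15
ee_pos: [0.4877, 0.0378, 0.0448]
eef_rot: [0.999, 0.026, 0.022, -0.027]
ft_force: [-0.1, -0.2, 0.2]
width: 0.0872
t 44.15 p [0.4877 0.0378 0.0448] x [0.998 0.05  0.046] y [ 0.052 -0.997 -0.054] z [ 0.043  0.056 -0.998] w 0.0872 F [-0.1 -0.2  0.2] j [ 0.63  0.28 -0.84  2.    0.2   0.91 -1.82]
shift cm [-0.02 -0.43  1.71]
```

```bash
python3 -m jog '[[0,-0.4,0.8,0,0],[0,0,0.7,0,0],[0,0,0,0,0.2],[0,0,0,0,0.7],[0,0,0,0,0.7],[0,0,0,0,0.7],[0,0,0,0,0.7],[0,0,0,0,0.7],[0,0,0,0,0.7],[0,0,0,0,0.7]]' 8; python3 -c "
from h import *
to(.488,.0430,.028)"
```

```text
time: 45.15
ee_pos: [0.4885, 0.0431, 0.0292]
eef_rot: [0.999, 0.026, 0.023, -0.027]
ft_force: [0.0, 0.5, 0.2]
width: 0.0631
t 45.15 p [0.4885 0.0431 0.0292] x [0.998 0.05  0.047] y [ 0.052 -0.997 -0.053] z [ 0.044  0.056 -0.997] w 0.0631 F [0.  0.5 0.2] j [ 0.61  0.31 -0.83  2.01  0.23  0.88 -1.85]
shift cm [-0.06  0.01  0.12]
```

```bash
python3 -m jog '[[0,0,-2,0,0.7],[0,0,-3,0,0.7],[0,0,-4,0,0.7],[0,2,-2,0,0.7],[0.4,4,0,0,0.7],[0.4,4.5,0,0,0.7],[0.4,4.5,0,0,0.7],[0.4,4.5,0,0,0.7],[0.4,3,0,0,0.7],[0,0,0,0,0.7]]' 10; python3 -c "
from h import *
to(.514,-.2005,.036)"
```

```text
time: 46.15
ee_pos: [0.5168, -0.1947, 0.1331]
eef_rot: [0.999, 0.028, 0.024, -0.026]
ft_force: [-0.7, -0.2, -0.4]
width: 0.0625
t 46.15 p [ 0.5168 -0.1947  0.1331] x [0.997 0.055 0.049] y [ 0.057 -0.997 -0.05 ] z [ 0.046  0.052 -0.998] w 0.0625 F [-0.7 -0.2 -0.4] j [ 0.93  0.29 -0.7   1.75  0.14  1.14 -1.32]
shift cm [-0.79  1.04  9.64]
```

```bash
python3 -m jog '[[-0.8,1.0,1,0,0.7],[0,0,2.5,0,0.7],[0,0,2.5,0,0.7],[0,0,1.5,0,0.7],[0,0,0.5,0,0.7],[0,0,0,0,0.7],[0,0,0,0,0.7],[0,0,0,0,0.7],[0,0,0,0,0.7],[0,0,0,0,0.7]]'; python3 -c "
from h import *
to(.514,-.2005,.035)"
```

```text
time: 47.15
ee_pos: [0.5108, -0.1998, 0.0494]
eef_rot: [0.999, 0.03, 0.024, -0.025]
ft_force: [0.9, -0.6, -0.1]
width: 0.0625
t 47.15 p [ 0.5108 -0.1998  0.0494] x [0.997 0.059 0.05 ] y [ 0.061 -0.997 -0.048] z [ 0.047  0.051 -0.998] w 0.0625 F [ 0.9 -0.6 -0.1] j [ 0.91  0.38 -0.67  1.84  0.21  0.98 -1.35]
shift cm [0.25 0.16 1.45]
```

```bash
python3 -m jog '[[0.2,0.2,0.6,0,0.7],[0,0,0.5,0,0.7],[0,0,0.3,0,0.7],[0,0,0.1,0,0.7],[0,0,0,0,0.7],[0,0,0,0,0.25],[0,0,0,0,0.1],[0,0,0,0,0],[0,0,0,0,0],[0,0,0,0,0]]'; python3 -c "
from h import *
st()"; python3 -m jog '[[0,0,0,0,0],[0,0,-1,0,0],[0,0,-2,0,0],[0,0,-3,0,0],[0,0,-4,0,0],[0,0,-4,0,0],[-1,-3,0,0,0],[-1.5,-4,0,0,0],[-1.5,-4,0,0,0],[-1.5,-3,0,0,0]]'; python3 -c "
from h import *
to(.4315,-.0187,.11)"
```

```text
time: 48.15
ee_pos: [0.5144, -0.2013, 0.0338]
eef_rot: [0.999, 0.03, 0.025, -0.025]
ft_force: [0.1, -0.5, -0.1]
width: 0.0847
t 48.15 p [ 0.5144 -0.2013  0.0338] x [0.997 0.059 0.051] y [ 0.061 -0.997 -0.048] z [ 0.048  0.051 -0.998] w 0.0847 F [ 0.1 -0.5 -0.1] j [ 0.9   0.41 -0.66  1.84  0.23  0.95 -1.37]
time: 49.15
ee_pos: [0.444, -0.0708, 0.1887]
eef_rot: [0.999, 0.028, 0.027, -0.025]
ft_force: [0.7, 0.4, 1.2]
width: 0.087
t 49.15 p [ 0.444  -0.0708  0.1887] x [0.997 0.054 0.056] y [ 0.057 -0.997 -0.048] z [ 0.053  0.051 -0.997] w 0.087 F [0.7 0.4 1.2] j [ 0.95 -0.05 -0.81  1.93 -0.1   1.2  -1.34]
shift cm [-1.4  -4.89  8.04]
```

```bash
python3 -m jog '[[-0.6,-2,0,0,0],[-0.6,-1.8,0,0,0],[-0.3,0,1,0,0],[0,0,3,0,0],[0,0,3,0,0],[0,0,0,0,0],[0,0,0,0,0],[0,0,0,0,0],[0,0,0,0,0],[0,0,0,0,0]]'; python3 -c "
from h import *
to(.4315,-.0187,.028)"
```

```text
time: 50.15
ee_pos: [0.4312, -0.0275, 0.1246]
eef_rot: [0.999, 0.031, 0.031, -0.02]
ft_force: [-0.8, 0.3, 0.2]
width: 0.0873
t 50.15 p [ 0.4312 -0.0275  0.1246] x [0.996 0.06  0.064] y [ 0.063 -0.997 -0.038] z [ 0.061  0.042 -0.997] w 0.0873 F [-0.8  0.3  0.2] j [ 0.91 -0.04 -0.88  2.06 -0.08  1.04 -1.44]
shift cm [-0.53 -0.51  9.67]
```

```bash
python3 -m jog '[[-0.5,-0.5,1,0,0],[0,0,2.5,0,0],[0,0,2.5,0,0],[0,0,1.2,0,0],[0,0,0.5,0,0],[0,0,0,0,0],[0,0,0,0,0],[0,0,0,0,0],[0,0,0,0,0],[0,0,0,0,0]]'; python3 -c "
from h import *
to(.4315,-.0187,.028)"
```

```text
time: 51.15
ee_pos: [0.4314, -0.0186, 0.0469]
eef_rot: [0.999, 0.031, 0.034, -0.018]
ft_force: [0.2, 0.2, -0.0]
width: 0.0869
t 51.15 p [ 0.4314 -0.0186  0.0469] x [0.996 0.061 0.069] y [ 0.063 -0.997 -0.035] z [ 0.067  0.039 -0.997] w 0.0869 F [ 0.2  0.2 -0. ] j [ 0.86  0.11 -0.91  2.15  0.07  0.86 -1.59]
shift cm [-0.12  0.08  1.88]
```

```bash
python3 -m jog '[[-0.1,0,0.9,0,0],[0,0,0.8,0,0],[0,0,0,0,0.2],[0,0,0,0,0.7],[0,0,0,0,0.7],[0,0,0,0,0.7],[0,0,0,0,0.7],[0,0,0,0,0.7],[0,0,0,0,0.7],[0,0,0,0,0.7]]' 8; python3 -c "
from h import *
st()"; python3 -m jog '[[0,0,-2,0,0.7],[0,0,-3,0,0.7],[0,0,-4,0,0.7],[0,2,-2,0,0.7],[0.1,3.5,0,0,0.7],[0.1,4,0,0,0.7],[0.1,4,0,0,0.7],[0.1,2,0,0,0.7],[0,0,0,0,0.7],[0,0,0,0,0.7]]' 10; python3 -c "
from h import *
to(.434,-.2025,.035)"
```

```text
time: 52.15
ee_pos: [0.4318, -0.0181, 0.0287]
eef_rot: [0.999, 0.031, 0.035, -0.018]
ft_force: [0.1, -0.5, -0.4]
width: 0.0625
t 52.15 p [ 0.4318 -0.0181  0.0287] x [0.996 0.06  0.07 ] y [ 0.063 -0.997 -0.034] z [ 0.068  0.038 -0.997] w 0.0625 F [ 0.1 -0.5 -0.4] j [ 0.84  0.15 -0.9   2.16  0.12  0.82 -1.63]
time: 53.15
ee_pos: [0.4389, -0.1811, 0.1385]
eef_rot: [0.999, 0.033, 0.035, -0.017]
ft_force: [0.4, 0.2, -0.5]
width: 0.0628
t 53.15 p [ 0.4389 -0.1811  0.1385] x [0.995 0.065 0.071] y [ 0.067 -0.997 -0.032] z [ 0.069  0.037 -0.997] w 0.0628 F [ 0.4  0.2 -0.5] j [ 1.07  0.07 -0.74  1.95 -0.01  1.09 -1.17]
shift cm [-1.37  2.44 10.21]
```

```bash
python3 -m jog '[[-0.7,1.2,0,0,0.7],[-0.6,1.2,0,0,0.7],[0,0,2,0,0.7],[0,0,2.5,0,0.7],[0,0,2.5,0,0.7],[0,0,1,0,0.7],[0,0,0.5,0,0.7],[0,0,0,0,0.7],[0,0,0,0,0.7],[0,0,0,0,0.7]]'; python3 -c "
from h import *
to(.434,-.2025,.034)"
```

```text
time: 54.15
ee_pos: [0.4357, -0.1983, 0.0529]
eef_rot: [0.998, 0.038, 0.037, -0.016]
ft_force: [-0.6, -0.9, -0.4]
width: 0.0626
t 54.15 p [ 0.4357 -0.1983  0.0529] x [0.994 0.075 0.075] y [ 0.077 -0.997 -0.029] z [ 0.072  0.034 -0.997] w 0.0626 F [-0.6 -0.9 -0.4] j [ 1.05  0.21 -0.72  2.03  0.1   0.9  -1.21]
shift cm [-0.34  0.46  1.86]
```

```bash
python3 -m jog '[[-0.3,0.4,0.8,0,0.7],[0,0,0.6,0,0.7],[0,0,0.4,0,0.7],[0,0,0.1,0,0.7],[0,0,0,0,0.7],[0,0,0,0,0.25],[0,0,0,0,0.1],[0,0,0,0,0],[0,0,0,0,0],[0,0,0,0,0]]'; python3 -c "
from h import *
st()"; python3 -m jog '[[0,0,0,0,0],[0,0,-1,0,0],[0,0,-2,0,0],[0,0,-3,0,0],[0,0,-4,0,0],[0,0,-4,0,0],[0,-3,-2,0,0],[0,-4,0,0,0],[0,-4,0,0,0],[0,-4,0,0,0]]'; python3 - <<'E'
from h import *
st();o=[]
c=snap('top');im=cv2.cvtColor(c['pixels'],cv2.COLOR_RGB2BGR);cv2.imwrite('pics/e1.png',cv2.resize(im[110:310,190:460],None,fx=2.9,fy=2.9,interpolation=cv2.INTER_CUBIC))
E
```

```text
time: 55.15
ee_pos: [0.4352, -0.2032, 0.0336]
eef_rot: [0.998, 0.038, 0.038, -0.015]
ft_force: [-0.8, 0.0, 0.6]
width: 0.0846
t 55.15 p [ 0.4352 -0.2032  0.0336] x [0.994 0.074 0.077] y [ 0.076 -0.997 -0.027] z [ 0.075  0.032 -0.997] w 0.0846 F [-0.8  0.   0.6] j [ 1.04  0.24 -0.7   2.04  0.13  0.86 -1.22]
time: 56.15
ee_pos: [0.4113, -0.057, 0.2097]
eef_rot: [0.998, 0.035, 0.04, -0.015]
ft_force: [0.5, 0.2, 0.4]
width: 0.0869
t 56.15 p [ 0.4113 -0.057   0.2097] x [0.994 0.069 0.082] y [ 0.072 -0.997 -0.027] z [ 0.08   0.033 -0.996] w 0.0869 F [0.5 0.2 0.4] j [ 1.04 -0.23 -0.84  1.99 -0.23  1.24 -1.22]
```

View pics/e1.png

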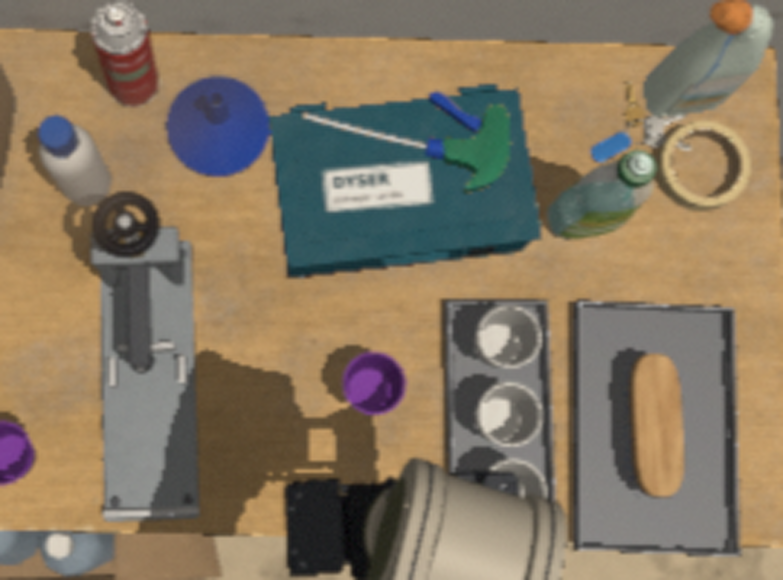

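The brush is flat in the wide tray at (658,425). Two cups are upright in the narrow tray at (510,336) and (510,414), and the third is partly hidden by the arm. I back off and take the last picture (16th).

```bash
python3 -m jog '[[0,-4,0,0,0],[0,-4,-1,0,0],[0,-4,-1,0,0],[0,-3,0,0,0],[0,0,0,0,0],[0,0,0,0,0],[0,0,0,0,0],[0,0,0,0,0],[0,0,0,0,0],[0,0,0,0,0]]'; python3 - <<'E'
from h import *
st();o=[]
c=snap('top');im=cv2.cvtColor(c['pixels'],cv2.COLOR_RGB2BGR);A=cv2.resize(im[195:310,335:455],None,fx=3.3,fy=3.3,interpolation=cv2.INTER_CUBIC)
for v in(336,414): print('rim',at(c,190+510/2.9,110+v/2.9,.072))
for p in [(.594,-.2015,.072),(.5145,-.2015,.072),(.435,-.203,.072)]:
    u,v=proj(c,p);print(u,v)
print('wheel z check scene')
c2=snap('scene');im=cv2.cvtColor(c2['pixels'],cv2.COLOR_RGB2BGR);B=cv2.resize(im[150:265,310:430],None,fx=3.3,fy=3.3,interpolation=cv2.INTER_CUBIC)
cv2.imwrite('pics/e2.png',np.hstack([A,B]))
E
```

```text
time: 57.2
ee_pos: [0.3966, 0.1052, 0.2375]
eef_rot: [0.998, 0.041, 0.042, -0.012]
ft_force: [0.2, 0.1, -0.1]
width: 0.0869
t 57.2 p [0.3966 0.1052 0.2375] x [0.993 0.082 0.084] y [ 0.084 -0.996 -0.021] z [ 0.082  0.028 -0.996] w 0.0869 F [ 0.2  0.1 -0.1] j [ 0.93 -0.38 -1.01  1.96 -0.35  1.32 -1.48]
rim [ 0.593  -0.2033  0.072 ]
rim [ 0.5124 -0.2024  0.072 ]
365.2472746030354 225.51406620623658
365.5451564180906 252.04305274718726
366.35929706248305 279.1371325165634
wheel z check scene
```

View pics/e2.png

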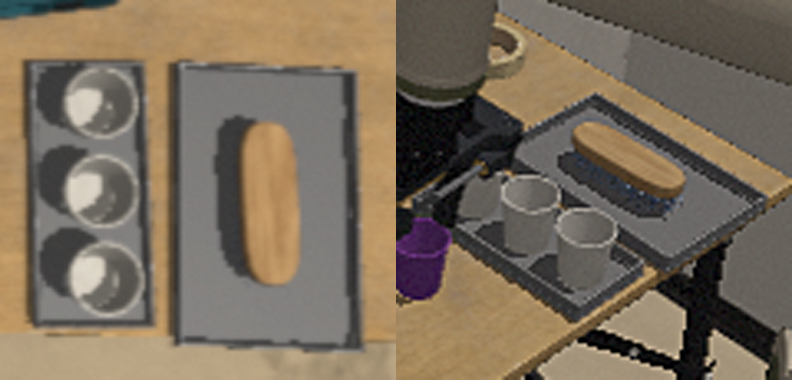

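All three cups stand upright in the narrow tray and the brush lies bristles down in the wide tray. Nothing is near the hand, so I hand in.

```bash
python3 -c "
from bench import r
print(r.close_job())"
```

```text
the job is handed in; nothing more can be done
None
```

I handed the job in at about 57 s. The clamp is open, brush_a lies in the wide tray, and all three white cups stand in the narrow tray.

- **Handwheel:** I wound it open in two grips. The hand turned about 6.6 rad and rose about 36 mm. I never read the wheel angle directly, but the pictures show the wheel raised and the brush still in the clamp at that point.
- **Brush:** I lifted it, drew it from under the foot, and laid it bristles down along the wide tray's long side. Its centre is within about 10 mm of the tray's. I saw no other brush in either view.
- **Cups:** The last pictures show all three upright. They are about 80 mm apart along the tray and close to its centre line. I took the purple and blue cups to be the lookalikes and did not move them.
- **Bottles:** I did not touch them, and they stand where they were in the final top view.

**Checks that disagreed:**
- **Fingertip height:** The fingertips stood about 27 mm higher than the reported TCP and `r.tip_extent` imply. Because of that, the first grip on the wheel closed on air above it. I allowed for the offset from then on.
- **Brush width:** The brush measured 53 mm between the jaws instead of 61 mm.
- **Tool tilt:** The tool picked up a tilt of about 0.08 rad over the run, and I did not correct it.

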